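# Charge the deburring barrel with a scoop and bung it

### The job

Using the scoop and never the fingers, transfer at least four of the six green ceramic pieces from the tray into the inclined grey barrel, leaving none spilled: any left over stay in the tray. Put the empty scoop back upright, flat on its blue mat, and push the rubber bung fully home in the barrel's mouth. Do not shift the other things on the bench.

Things in the scene. Friction and masses are not known exactly. Their poses are not given: they have to be found in the camera images.
- tray: Fixed open steel tray with the media, 200 long (x) x 84 wide (y) x 40 high; walls 4 thick, the -x end wall only 14 high, so a scoop's handle clears it; flat floor, its top 4 above the bench, inside from x = -96 to +96 and y = -38 to +38. Origin: centre of the underside. At yaw 0 the high end is the one farthest from the robot.
- scoop: Scoop: aluminium pan 80 long (x) x 66 wide (y), 2 thick, walls 24 high at back (-x) and sides, the sides cut away in steps from x = 0 to +18; front lip at x = +40. A red bar handle, 14 wide (y) x 20 deep, rises from the back wall 50 degrees above level towards -x, from (-38, 0, 22) to (-112, 0, 110). 120 g. Origin: centre of the pan's underside; z up. Starts on the mat.
- scoop_grip (a point): Point on the axis of the scoop's red handle, 30 short of its free end: scoop frame (-92.6, 0, 87.1).
- scoop_pan (a point): Centre of the scoop's pan, 13 above its underside.
- rest_mat: Fixed flat blue mat, 180 (x) x 140 (y) x 3 thick, the scoop's place. Origin: centre of its underside.
- barrel: Grey barrel fixed in the blue machine, open at its upper end; its axis (z, out of the mouth) leans 30 degrees from vertical, sideways towards the tray. 110 long; belly 58 outer radius, round neck 22 long at the top, 42 inner and 47 outer radius; walls and bottom 5. Origin: centre of its bottom; x points away from the side it leans to, y is level.
- tumbler: Fixed blue machine that holds the barrel: base 200 long (x, from -80 to +120) x 140 wide x 30 high; behind the barrel (x from +45 to +115) a motor box 120 wide reaches 112 above the bench. Origin: underside, on the bench; the barrel leans to its -x.
- barrel_mouth (a point): Centre of the barrel's rim (barrel frame z = 110).
- barrel_in (a point): Middle of the inside of the barrel (barrel frame z = 46).
- bung: Tapered black rubber bung standing on its narrow end: plug 34 radius at the foot, 39.5 at 22 up, then a flange of 50 radius, 7 thick, then an orange cylindrical knob 26 in diameter and 34 tall (top 63 above the foot). 150 g. Origin: centre of the plug's foot, z up through the knob.
- bung_seat (a point): Centre of the underside of the bung's flange, 22 above its foot; meets the barrel's rim when the bung is fully home.
- bung_knob (a point): Point on the axis of the bung's knob, 23 above the flange (11 below the knob's top).
- vblock: Bystander: steel V-block, 60 x 45 x 36, with a round bar 90 long lying in it. Origin: centre of its underside.
- file: Bystander: flat file 215 long (along x) with a black and yellow handle, 23 high. Origin on the bench near its middle.
- square: Bystander: flat steel try square, 120 x 92, 12 high, lying on the bench. Origin under the middle of its thick leg.
- oil_can: Bystander: yellow can, 54 in diameter, 130 high. Origin: centre of its underside.
- turned_part: Bystander: brass cylinder, 50 in diameter and 50 high. Origin: centre of its underside.
- media1: Green ceramic deburring piece 1 of 6, a slippery glazed bead like a flattened ball: 16 high (z), 18 in diameter at the middle, with flat ends 8 across; 10 g. Origin: its centre. It starts standing in the tray.
- media2: Green ceramic deburring piece 2 of 6, a slippery glazed bead like a flattened ball: 16 high (z), 18 in diameter at the middle, with flat ends 8 across; 10 g. Origin: its centre. It starts standing in the tray.
- media3: Green ceramic deburring piece 3 of 6, a slippery glazed bead like a flattened ball: 16 high (z), 18 in diameter at the middle, with flat ends 8 across; 10 g. Origin: its centre. It starts standing in the tray.
- media4: Green ceramic deburring piece 4 of 6, a slippery glazed bead like a flattened ball: 16 high (z), 18 in diameter at the middle, with flat ends 8 across; 10 g. Origin: its centre. It starts standing in the tray.
- media5: Green ceramic deburring piece 5 of 6, a slippery glazed bead like a flattened ball: 16 high (z), 18 in diameter at the middle, with flat ends 8 across; 10 g. Origin: its centre. It starts standing in the tray.
- media6: Green ceramic deburring piece 6 of 6, a slippery glazed bead like a flattened ball: 16 high (z), 18 in diameter at the middle, with flat ends 8 across; 10 g. Origin: its centre. It starts standing in the tray.
Things that resemble listed ones, but are neither listed nor needed, are in the scene too. Leave any pink or yellow look-alike of the scoop alone.

How it is judged:
On the way, in this order (a step that is already met when the one before it is completed fails the run):
1. a piece is carried in the raised scoop (height (world z) of scoop above 0.07 m and distance between any of media1, media2, media3, media4, media5, media6 and scoop_pan below 0.045 m), for 0.2 s.
2. at least four pieces are in the barrel ((distance between each of media1, media2, media3, media4 and barrel_in below 0.064 m or distance between each of media1, media2, media3, media5 and barrel_in below 0.064 m or distance between each of media1, media2, media3, media6 and barrel_in below 0.064 m or distance between each of media1, media2, media4, media5 and barrel_in below 0.064 m or distance between each of media1, media2, media4, media6 and barrel_in below 0.064 m or distance between each of media1, media2, media5, media6 and barrel_in below 0.064 m or distance between each of media1, media3, media4, media5 and barrel_in below 0.064 m or distance between each of media1, media3, media4, media6 and barrel_in below 0.064 m or distance between each of media1, media3, media5, media6 and barrel_in below 0.064 m or distance between each of media1, media4, media5, media6 and barrel_in below 0.064 m or distance between each of media2, media3, media4, media5 and barrel_in below 0.064 m or distance between each of media2, media3, media4, media6 and barrel_in below 0.064 m or distance between each of media2, media3, media5, media6 and barrel_in below 0.064 m or distance between each of media2, media4, media5, media6 and barrel_in below 0.064 m or distance between each of media3, media4, media5, media6 and barrel_in below 0.064 m)), for 0.2 s.
At the end, for the whole second after the job is handed in: At least four pieces are inside the barrel and every other piece is in the barrel or the tray; the bung's flange is within 6 mm of the rim, its axis within 0.08 rad of the barrel's, at rest; the scoop stands level (0.15 rad) and at rest on its mat, the middle of its pan over the mat ((distance between each of media1, media2, media3, media4 and barrel_in below 0.064 m or distance between each of media1, media2, media3, media5 and barrel_in below 0.064 m or distance between each of media1, media2, media3, media6 and barrel_in below 0.064 m or distance between each of media1, media2, media4, media5 and barrel_in below 0.064 m or distance between each of media1, media2, media4, media6 and barrel_in below 0.064 m or distance between each of media1, media2, media5, media6 and barrel_in below 0.064 m or distance between each of media1, media3, media4, media5 and barrel_in below 0.064 m or distance between each of media1, media3, media4, media6 and barrel_in below 0.064 m or distance between each of media1, media3, media5, media6 and barrel_in below 0.064 m or distance between each of media1, media4, media5, media6 and barrel_in below 0.064 m or distance between each of media2, media3, media4, media5 and barrel_in below 0.064 m or distance between each of media2, media3, media4, media6 and barrel_in below 0.064 m or distance between each of media2, media3, media5, media6 and barrel_in below 0.064 m or distance between each of media2, media4, media5, media6 and barrel_in below 0.064 m or distance between each of media3, media4, media5, media6 and barrel_in below 0.064 m) and (distance between media1 and barrel_in below 0.064 m or (x of media1 in the frame of tray between -0.1 and 0.1 m and y of media1 in the frame of tray between -0.042 and 0.042 m and z of media1 in the frame of tray below 0.05 m)) and (distance between media2 and barrel_in below 0.064 m or (x of media2 in the frame of tray between -0.1 and 0.1 m and y of media2 in the frame of tray between -0.042 and 0.042 m and z of media2 in the frame of tray below 0.05 m)) and (distance between media3 and barrel_in below 0.064 m or (x of media3 in the frame of tray between -0.1 and 0.1 m and y of media3 in the frame of tray between -0.042 and 0.042 m and z of media3 in the frame of tray below 0.05 m)) and (distance between media4 and barrel_in below 0.064 m or (x of media4 in the frame of tray between -0.1 and 0.1 m and y of media4 in the frame of tray between -0.042 and 0.042 m and z of media4 in the frame of tray below 0.05 m)) and (distance between media5 and barrel_in below 0.064 m or (x of media5 in the frame of tray between -0.1 and 0.1 m and y of media5 in the frame of tray between -0.042 and 0.042 m and z of media5 in the frame of tray below 0.05 m)) and (distance between media6 and barrel_in below 0.064 m or (x of media6 in the frame of tray between -0.1 and 0.1 m and y of media6 in the frame of tray between -0.042 and 0.042 m and z of media6 in the frame of tray below 0.05 m)) and distance between bung_seat and barrel_mouth below 0.006 m and angle between the z axis of bung and the z axis of barrel, either way round below 0.08 rad and linear speed of each of bung, scoop below 0.02 m/s and x of scoop in the frame of rest_mat between -0.08 and 0.08 m and y of scoop in the frame of rest_mat between -0.06 and 0.06 m and z of scoop in the frame of rest_mat below 0.012 m and angle between scoop's own z axis and vertical below 0.15 rad); the robot touches nothing.
It fails at once if the fingers touch a piece (contact force between the fingers and media1 above 0.3 N or contact force between the fingers and media2 above 0.3 N or contact force between the fingers and media3 above 0.3 N or contact force between the fingers and media4 above 0.3 N or contact force between the fingers and media5 above 0.3 N or contact force between the fingers and media6 above 0.3 N).
It fails at once if a bystander is shifted by more than 30 mm (distance of any of vblock, file, square, oil_can, turned_part from where it was at the start of the episode above 0.03 m).
It also fails if it takes over 72 s, if anything falls off the work surface, if the arm or the gripper's body presses on something with over 40 N, if the wrist force passes 120 N, or if a joint passes its speed limit or range.

### The arm

A 6-joint arm with a two-finger parallel gripper is mounted at the origin on the work surface. World frame = base frame: x ahead of the robot, y to its left, z up, the work surface at z = 0. Lengths are in m, angles in rad, forces in N, time in s.
With the tool pointing down it reaches from about 0.275 to 0.775 m from the base axis. Payload 14.6 kg.
Tool frame: the origin (TCP) lies at the very end of the fingers, on their centre line; the grasp point (between the pads) lies behind it (robot.grasp_offset is the z of the grasp point in the tool frame, in m); z points along the fingers, y is the line along which they close (so a half turn about z gives the same grasp; the last joint's range is limited). The gripper opens to 85 mm and grips with 20 to 120 N. Pads are 22 mm wide; open, the fingers measure 114 mm over their backs; the gripper's body (76 mm by 85 mm) begins 54 mm behind the grasp point. The pads swing forward as they close: fully open they stand 13 mm farther back than shut.
Start: joints at [1.085, 0.263, -0.048, 1.259, 0, 1.415], TCP at [0.171, 0.497, 0.231] pointing down, gripper open.
Joint ranges: [-2.65, 2.65], [-0.89, 1.7], [-1.18, 1.37], [-2.13, 2.11], [-1.35, 1.29], [-3.14, 3.14]. Speed limits (rad/s): [1.89, 1.89, 2.57, 2.79, 3.14, 3.14].

### API

Orientations are given as a 3x3 rotation matrix whose columns are the frame's x, y, z axes.
In Python, from station import robot, get_image gives the robot as it stands.
- The arm moves only by the tool carry_out, never from a script. Its argument "increments" is a list that holds one entry, the list of rows, each a list of 6 numbers: the shift along the tool's x, y, z in cm, then the turn, a rotation vector about the tool's x, y, z in degrees. In form: [[[dx, dy, dz, ax, ay, az], ...]]. A call has 1 to 12 rows; each row shifts and turns the commanded pose from where the row before left it, along the tool's axes as they then stand; what a row does not reach is not made up. A row lasts 1/10 s, in which the tool goes at most 50 mm and 8.59 degrees, less where a joint would pass 70% of its speed; a pose out of reach is approached as far as the arm can. A call with a gripper value outside its range is refused whole. "fingers" is the closure, from 0 (fully open) to 1 (shut), set as the call begins (left out, the last holds). The fingers move at their own pace and stop on an object; "squeeze" is the grip in N (left out, the last holds). Time passes only in rows, so rows that do not move let the fingers close. It gives the time, the measured TCP pose, the force, the opening and the grip force at its end, in the units of the state.
- robot.observe(): the state, without advancing time (a new reading comes with each control period).
- get_image(name): name is "side" or "top" or "wrist"; returns a dict with "image" (480x640x3 uint8, red, green, blue), "camera_matrix" (3x3 intrinsics, pixels), "xyz" and "rotation" of the camera in the world. Camera axes: x right, y down, z forward; pixel columns grow to the right and rows downward; lengths in m; the calibration is good to about 2 mm. A picture is of the moment at which its call begins. There is no depth.
- robot.finish_job(): hands the job in; it is judged then, once.
The state is a dict: "time_s": time; "qpos": joint angles; "joint_velocities": joint speeds; "effort": joint torques, N m; "position": TCP position; "ee_rot": TCP orientation; "ft_force": force on the tool from outside, world axes, zero at the start; "moment": the same for the moment, N m; "width": opening from 0.0 (shut) to 1.0 (fully open); "grip_force": force on a finger pad.
Only numpy, scipy, OpenCV 4.12 (cv2) and the standard library are available. Lean on these libraries where they do the work, as an engineer would, in place of code of your own. Each camera call takes 0.05 s, during which the arm holds its last target. There are 200 camera calls.

## Working session

There is one attempt and no reset: what is moved stays moved. The work goes in short steps, Python scripts to look and compute and a tool call to move; the robot and the scene stay as the last step left them, time stands still between calls to the robot, and variables do not carry over. Pictures are saved under pics/ and viewed, at most 10 in all, crops included, and the job is handed in when it is done.

Besides the shell and the picture viewer there is one more tool, called after ">>>" as name(argument=value, ...) on one line, values as JSON. carry_out: Moves the arm, as the interface text tells. Its arguments: {"type":"object","properties":{"increments":{"type":"array"},"fingers":{"type":"number"},"squeeze":{"type":"number"}},"required":["increments"]}

```bash
ls; mkdir -p pics
cat > h.py <<'E'
import numpy as np, cv2
from station import robot, get_image
def snap(n,f):
    d=get_image(n); cv2.imwrite('pics/'+f,d['image'][:,:,::-1]); 
    np.savez('pics/'+f+'.npz',K=d['camera_matrix'],t=d['xyz'],R=d['rotation']); return d
def cam(f):
    z=np.load('pics/'+f+'.npz'); return np.array(z['K']),np.array(z['t']),np.array(z['R'])
def ray(f,u,v):
    K,t,R=cam(f); r=R@np.linalg.solve(K,[u,v,1.]); return t,r/np.linalg.norm(r)
def onz(f,u,v,z):
    t,r=ray(f,u,v); return t+r*(z-t[2])/r[2]
def tri(*obs):
    A=0;b=0
    for f,u,v in obs:
        t,r=ray(f,u,v); P=np.eye(3)-np.outer(r,r); A=A+P; b=b+P@t
    return np.linalg.solve(A,b)
def proj(f,p):
    K,t,R=cam(f); q=K@(R.T@(np.array(p)-t)); return q[:2]/q[2]
E
python3 - <<'E'
from h import *
np.set_printoptions(precision=4,suppress=True)
for n in('side','top','wrist'):
    d=snap(n,n+'0.png'); print(n,d['xyz'],d['rotation'],d['camera_matrix'])
s=robot.observe(); print(s, robot.grasp_offset)
a=[cv2.imread(f'pics/{n}0.png') for n in('side','top')]
E
```

```text
pics
side [ 0.0981 -0.7734  0.7508] [[ 0.8744 -0.2851  0.3926]
 [-0.4851 -0.5253  0.6991]
 [ 0.0069 -0.8018 -0.5976]] [[441.9505   0.     316.7516]
 [  0.     441.9505 236.9926]
 [  0.       0.       1.    ]]
top [ 0.2417 -0.0845  1.4306] [[ 0.0779 -0.9748  0.2092]
 [-0.997  -0.0766  0.0142]
 [ 0.0022 -0.2097 -0.9778]] [[483.189    0.     320.6111]
 [  0.     483.189  238.7638]
 [  0.       0.       1.    ]]
wrist [0.103  0.5196 0.3731] [[ 0.3254  0.9081  0.2637]
 [ 0.9456 -0.3123 -0.0912]
 [-0.0005  0.279  -0.9603]] [[363.6109   0.     316.5025]
 [  0.     363.6109 239.6191]
 [  0.       0.       1.    ]]
{'time_s': 0.15, 'qpos': array([ 1.0847,  0.2634, -0.0487,  1.2594,  0.    ,  1.4155]), 'joint_velocities': array([ 0.0001, -0.0015,  0.0023,  0.0002,  0.0008,  0.0012]), 'effort': array([  0.0013, -63.7827,  38.4649,   0.0106,  -0.0001,   0.    ]), 'position': array([0.1704, 0.4964, 0.2309]), 'ee_rot': array([[-0.9458,  0.3248, -0.0004],
       [ 0.3248,  0.9458, -0.0007],
       [ 0.0001, -0.0008, -1.    ]]), 'ft_force': array([ 0.4116,  0.4531, -0.3827]), 'moment': array([ 0.0285,  0.0339, -0.0022]), 'grip_force': 0.0, 'width': 1.0001062069141362} -0.0187
```

View pics/top0.png

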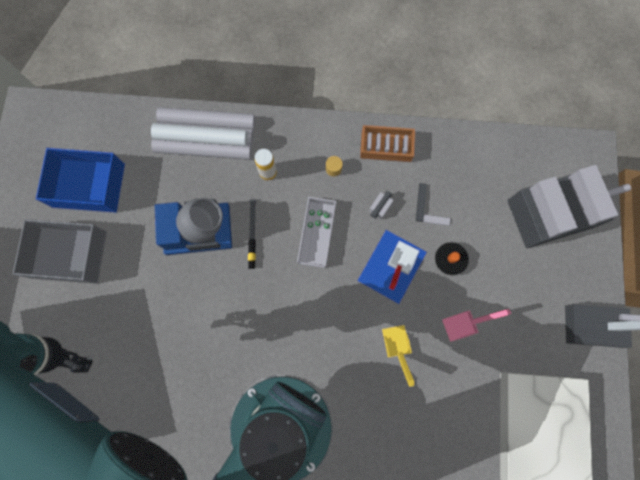

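View pics/side0.png

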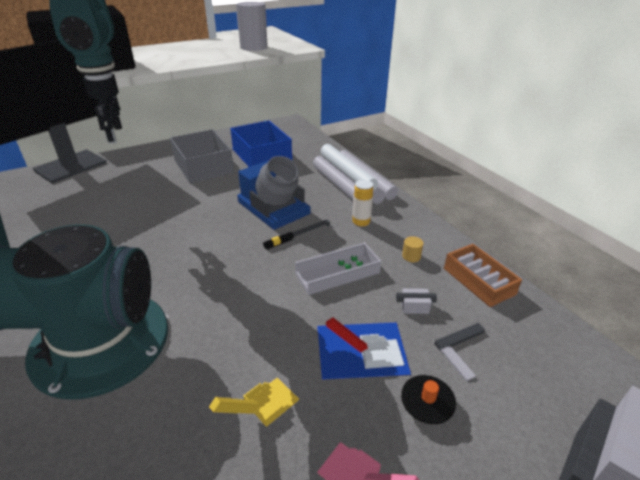

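Shown so far:
- **Top view:** tray at (318,232) with green pieces near (319,218), barrel at (200,218), and bung at (452,258).
- **Scoop candidates:** silver pan with a red handle on the blue mat at (400,262), yellow one at (397,345), pink one at (470,325). I choose the silver one with the red handle, on the blue mat.
- **Bung candidate:** only the black disc with the orange knob.

Next I check these in an enlarged crop.

Run:
```python
from h import *
t=cv2.imread('pics/top0.png'); s=cv2.imread('pics/side0.png')
r=lambda im,x,y,w,h,W,H: cv2.resize(im[y:y+h,x:x+w],(W,H),interpolation=cv2.INTER_CUBIC)
a=r(t,150,180,320,128,800,320)
b=np.hstack([r(s,235,150,160,112,400,280),r(s,310,310,160,112,400,280)])
cv2.imwrite('pics/c1.png',np.vstack([a,b]))
```

```text
(no output)
```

View pics/c1.png

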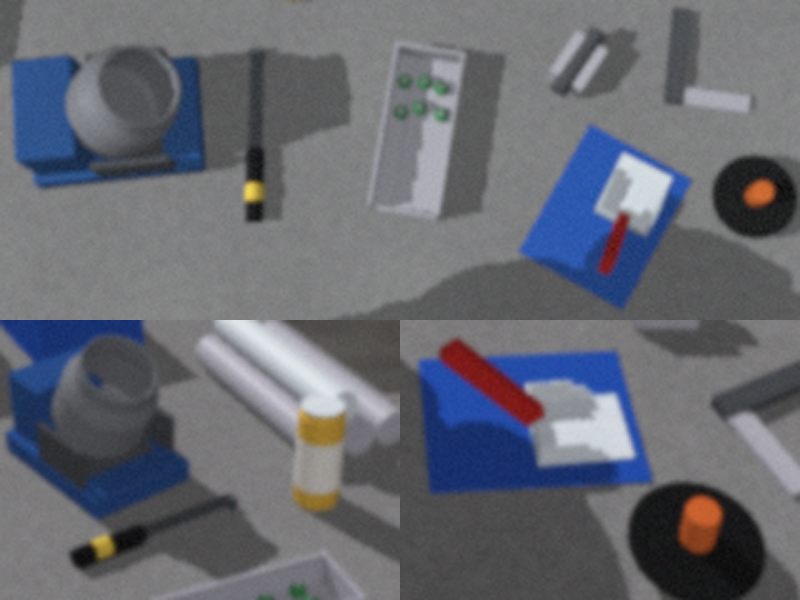

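Run:
```python
from h import *
np.set_printoptions(precision=4,suppress=True)
T=lambda X,Y:('top0.png',150+X/2.5,180+Y/2.5)
A=lambda X,Y:('side0.png',235+X/2.5,150+(Y-320)/2.5)
B=lambda X,Y:('side0.png',310+(X-400)/2.5,310+(Y-320)/2.5)
p=lambda n,v:print(n,v)
for n,c,z in[('tray',[(397,42),(467,48),(370,208),(440,217)],.04),('mat',[(590,125),(692,181),(623,308),(520,250)],.003),('lip',[(625,152),(673,178)],.004),('handle_end',[(607,270)],.11),('handle_base',[(623,217)],.03),('tumb',[(203,170),(198,58),(38,185)],.03),('media',[(404,82),(425,82),(441,88),(401,112),(419,108),(441,115)],.013),('bungflange',[(755,196)],.029),('knobtop',[(763,192)],.063)]:
    q=np.array([onz(*T(*x),z) for x in c]); p(n,q); p('  mean',q.mean(0))
p('mouth',tri(T(139,89),A(120,370)))
p('knobtop',tri(T(763,192),B(704,510)))
p('bung flange',tri(T(755,196),B(697,545)))
p('handle end',tri(T(606,272),B(452,350)))
p('handle base',tri(T(624,214),B(536,412)))
p('mat', [onz(*B(*x),.003) for x in[(418,360),(618,351),(653,483),(432,492)]])
p('lip', [onz(*B(*x),.004) for x in[(616,393),(635,458)]])
p('file',[onz(*T(*x),.01) for x in[(258,50),(254,220)]])
```

```text
tray [[ 0.6649 -0.0189  0.04  ]
 [ 0.664  -0.1032  0.04  ]
 [ 0.4616 -0.0043  0.04  ]
 [ 0.4574 -0.0864  0.04  ]]
  mean [ 0.562  -0.0532  0.04  ]
mat [[ 0.5899 -0.2594  0.003 ]
 [ 0.5305 -0.3851  0.003 ]
 [ 0.3723 -0.3091  0.003 ]
 [ 0.4311 -0.1841  0.003 ]]
  mean [ 0.4809 -0.2844  0.003 ]
lip [[ 0.5595 -0.3031  0.004 ]
 [ 0.5321 -0.362   0.004 ]]
  mean [ 0.5458 -0.3325  0.004 ]
handle_end [[ 0.4024 -0.2729  0.11  ]]
  mean [ 0.4024 -0.2729  0.11  ]
handle_base [[ 0.4758 -0.3002  0.03  ]]
  mean [ 0.4758 -0.3002  0.03  ]
tumb [[0.493  0.1968 0.03  ]
 [0.6291 0.2188 0.03  ]
 [0.4599 0.3882 0.03  ]]
  mean [0.5273 0.2679 0.03  ]
media [[ 0.6233 -0.0303  0.013 ]
 [ 0.6253 -0.0557  0.013 ]
 [ 0.6193 -0.0757  0.013 ]
 [ 0.5857 -0.0298  0.013 ]
 [ 0.5923 -0.051   0.013 ]
 [ 0.5857 -0.0782  0.013 ]]
  mean [ 0.6053 -0.0535  0.013 ]
bungflange [[ 0.5131 -0.4542  0.029 ]]
  mean [ 0.5131 -0.4542  0.029 ]
knobtop [[ 0.5119 -0.4543  0.063 ]]
  mean [ 0.5119 -0.4543  0.063 ]
mouth [0.5583 0.2515 0.1522]
knobtop [ 0.5144 -0.4564  0.0589]
bung flange [ 0.5164 -0.4581  0.0164]
handle end [ 0.4052 -0.2742  0.1085]
handle base [ 0.4795 -0.3017  0.0231]
mat [array([ 0.4291, -0.1894,  0.003 ]), array([ 0.5924, -0.2665,  0.003 ]), array([ 0.531 , -0.3926,  0.003 ]), array([ 0.3719, -0.315 ,  0.003 ])]
lip [array([ 0.5606, -0.3051,  0.004 ]), array([ 0.5328, -0.3671,  0.004 ])]
file [array([0.6505, 0.1512, 0.01  ]), array([0.4412, 0.1334, 0.01  ])]
```

```bash
cat >> h.py <<'E'
from scipy.spatial.transform import Rotation as Ro
np.set_printoptions(precision=4,suppress=True)
D=np.pi/180
def trot(yaw,a):
    "tool pose: x towards -heading, z = down tilted a deg forward along heading"
    h=np.array([np.cos(yaw*D),np.sin(yaw*D),0]); z=h*np.sin(a*D)-np.array([0,0,np.cos(a*D)])
    x=-(h*np.cos(a*D)+np.array([0,0,np.sin(a*D)])); return np.c_[x,np.cross(z,x),z]
def plan(p,R,n,p0=None,R0=None):
    s=robot.observe(); p0=s['position'] if p0 is None else p0; R0=s['ee_rot'] if R0 is None else R0
    w=Ro.from_matrix(R0.T@R).as_rotvec()/n; S=sum(Ro.from_rotvec(w*k).as_matrix() for k in range(n))
    d=np.linalg.solve(S,R0.T@(p-p0)); row=np.round(np.r_[d*100,w/D],2)
    P,Q=p0.copy(),R0.copy(); path=[]
    for k in range(n):
        P=P+Q@row[:3]/100; Q=Q@Ro.from_rotvec(row[3:]*D).as_matrix(); path.append(P)
    path=np.array(path)
    print(n,'x',row.tolist(),'mid',path[n//2-1],'end',P,'zmin',path[:,2].min().round(3),'rmin',np.hypot(*path[:,:2].T).min().round(3))
    return P,Q
GO=.0187
# scoop frame -> tool, grasp with angle A in the scoop frame
A=30
def scoop_tool(o,yaw,pitch,A=A):
    "o scoop origin, pitch>0 nose up (deg)"
    Rs=(Ro.from_euler('z',yaw,degrees=True)*Ro.from_euler('y',-pitch,degrees=True)).as_matrix()
    R=Rs@trot(0,A); g=np.array(o)+Rs@[-.0926,0,.0871]
    return g+R[:,2]*GO, R
def tool_scoop(p,R,A=A):
    Rs=R@trot(0,A).T; return p-R[:,2]*GO-Rs@[-.0926,0,.0871],Rs
E
python3 - <<'E'
from h import *
p,R=scoop_tool([.509,-.318,.003],-23,0)
print(p,R)
a=plan(p-R[:,2]*.12+[0,0,.05],R,24)
plan(p-R[:,2]*.1,R,8,*a)
E
```

```text
[ 0.4324 -0.2855  0.0739] [[-0.7972  0.3907  0.4603]
 [ 0.3384  0.9205 -0.1954]
 [-0.5     0.     -0.866 ]]
24 x [-1.89, -2.65, 0.51, 0.04, -1.25, 0.17] mid [0.2801 0.1184 0.1984] end [ 0.3768 -0.2635  0.2269] zmin 0.198 rmin 0.302
8 x [0.31, 0.02, 0.78, 0.0, 0.0, -0.02] mid [ 0.3816 -0.2646  0.1936] end [ 0.3864 -0.2658  0.1604] zmin 0.16 rmin 0.461
```

>>> carry_out(increments=[[[-1.89,-2.65,0.51,0.04,-1.25,0.17],[-1.89,-2.65,0.51,0.04,-1.25,0.17],[-1.89,-2.65,0.51,0.04,-1.25,0.17],[-1.89,-2.65,0.51,0.04,-1.25,0.17],[-1.89,-2.65,0.51,0.04,-1.25,0.17],[-1.89,-2.65,0.51,0.04,-1.25,0.17],[-1.89,-2.65,0.51,0.04,-1.25,0.17],[-1.89,-2.65,0.51,0.04,-1.25,0.17],[-1.89,-2.65,0.51,0.04,-1.25,0.17],[-1.89,-2.65,0.51,0.04,-1.25,0.17],[-1.89,-2.65,0.51,0.04,-1.25,0.17],[-1.89,-2.65,0.51,0.04,-1.25,0.17]]], fingers=0)

```text
time_s: 1.35
position: [0.2801, 0.1174, 0.1985]
ee_rot: [[-0.902, 0.358, 0.241], [0.345, 0.934, -0.097], [-0.26, -0.004, -0.966]]
ft_force: [1.5, 0.3, 0.3]
width: 0.998
grip_force: 0.0
```

>>> carry_out(increments=[[[-1.89,-2.65,0.51,0.04,-1.25,0.17],[-1.89,-2.65,0.51,0.04,-1.25,0.17],[-1.89,-2.65,0.51,0.04,-1.25,0.17],[-1.89,-2.65,0.51,0.04,-1.25,0.17],[-1.89,-2.65,0.51,0.04,-1.25,0.17],[-1.89,-2.65,0.51,0.04,-1.25,0.17],[-1.89,-2.65,0.51,0.04,-1.25,0.17],[-1.89,-2.65,0.51,0.04,-1.25,0.17],[-1.89,-2.65,0.51,0.04,-1.25,0.17],[-1.89,-2.65,0.51,0.04,-1.25,0.17],[-1.89,-2.65,0.51,0.04,-1.25,0.17],[-1.89,-2.65,0.51,0.04,-1.25,0.17]]])

```text
time_s: 2.55
position: [0.3765, -0.2636, 0.2266]
ee_rot: [[-0.796, 0.393, 0.461], [0.341, 0.92, -0.195], [-0.5, 0.002, -0.866]]
ft_force: [0.1, 1.5, 0.2]
width: 1.001
grip_force: 0.0
```

Run:
```python
from h import *
s=robot.observe(); print(s['position'],s['qpos'],s['time_s'])
snap('wrist','w1.png')
p,R=scoop_tool([.509,-.318,.003],-23,0)
plan(p-R[:,2]*.05,R,6)
print(proj('w1.png',[.4238,-.2818,.09]),proj('w1.png',[.406,-.274,.113]),proj('w1.png',[.546,-.334,.005]))
```

```text
[ 0.3765 -0.2636  0.2266] [-0.9593 -0.1702 -0.673   0.6129  0.2687 -0.4924] 2.55
6 x [0.46, 0.08, 1.86, -0.01, 0.03, -0.03] mid [ 0.3935 -0.2718  0.1724] end [ 0.4092 -0.2758  0.1172] zmin 0.117 rmin 0.468
[318.3907 195.9125] [318.9361 195.286 ] [317.6074 236.3419]
```

View pics/w1.png

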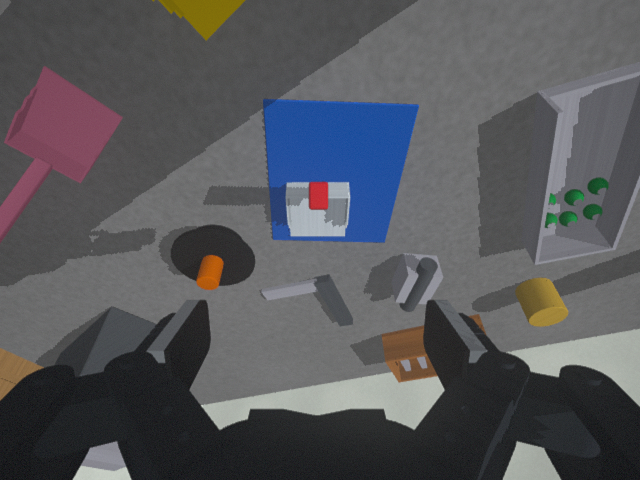

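The wrist view shows the red handle end at (318,195) and the pan lip at (318,236). Both match the prediction, so I grasp.

>>> carry_out(increments=[[[0.46,0.08,1.86,0,0,0],[0.46,0.08,1.86,0,0,0],[0.46,0.08,1.86,0,0,0],[0.46,0.08,1.86,0,0,0],[0.46,0.08,1.86,0,0,0],[0.46,0.08,1.86,0,0,0],[0,0,1.25,0,0,0],[0,0,1.25,0,0,0],[0,0,1.25,0,0,0],[0,0,1.25,0,0,0]]])

```text
time_s: 3.6
position: [0.4311, -0.2796, 0.0722]
ee_rot: [[-0.797, 0.392, 0.46], [0.341, 0.92, -0.194], [-0.499, 0.002, -0.867]]
ft_force: [0.2, 1.0, 1.3]
width: 0.997
grip_force: 0.0
```

>>> carry_out(increments=[[[0,0,0,0,0,0],[0,0,0,0,0,0],[0,0,0,0,0,0],[0,0,0,0,0,0],[0,0,0,0,0,0],[0,0,0,0,0,0],[0,0,0,0,0,0],[0,0,0,0,0,0],[0,0,0,0,0,0],[0,0,0,0,0,0]]], fingers=1, squeeze=90)

```text
time_s: 4.6
position: [0.431, -0.2799, 0.0733]
ee_rot: [[-0.796, 0.392, 0.461], [0.34, 0.92, -0.195], [-0.5, 0.002, -0.866]]
ft_force: [-4.3, 2.0, 9.0]
width: 0.155
grip_force: 88.3
```

```bash
cat >> h.py <<'E'
TC=np.array([.562,-.055,0]); TY=-4.
def tray(x,y,z): return TC+Ro.from_euler('z',TY,degrees=True).apply([x,y,z])
E
python3 - <<'E'
from h import *
import time
s=robot.observe(); print(s['position'])
o,Rs=tool_scoop(s['position'],s['ee_rot']); print(o)
p,R=scoop_tool(o+[0,0,.1],-23,0)
a=plan(p,s['ee_rot'],4)
p,R=scoop_tool(tray(-.05,0,.10),TY,0)
plan(p,R,9,*a)
E
```

```text
[ 0.431  -0.2799  0.0733]
[ 0.5077 -0.3124  0.0024]
4 x [-1.25, 0.0, -2.16, 0.0, 0.0, 0.0] mid [ 0.4311 -0.28    0.1232] end [ 0.4311 -0.2801  0.1731] zmin 0.098 rmin 0.514
9 x [0.6, 2.53, -0.32, -1.05, 0.0, -1.84] mid [ 0.44   -0.1758  0.1724] end [ 0.4294 -0.0454  0.1713] zmin 0.171 rmin 0.432
```

>>> carry_out(increments=[[[-1.25,0,-2.16,0,0,0],[-1.25,0,-2.16,0,0,0],[-1.25,0,-2.16,0,0,0],[-1.25,0,-2.16,0,0,0]]])

```text
time_s: 5.0
position: [0.4306, -0.2796, 0.1735]
ee_rot: [[-0.797, 0.392, 0.46], [0.341, 0.92, -0.194], [-0.499, 0.002, -0.867]]
ft_force: [1.4, -0.2, -2.5]
width: 0.151
grip_force: 87.6
```

>>> carry_out(increments=[[[0.6,2.53,-0.32,-1.05,0,-1.84],[0.6,2.53,-0.32,-1.05,0,-1.84],[0.6,2.53,-0.32,-1.05,0,-1.84],[0.6,2.53,-0.32,-1.05,0,-1.84],[0.6,2.53,-0.32,-1.05,0,-1.84],[0.6,2.53,-0.32,-1.05,0,-1.84],[0.6,2.53,-0.32,-1.05,0,-1.84],[0.6,2.53,-0.32,-1.05,0,-1.84],[0.6,2.53,-0.32,-1.05,0,-1.84],[0,0,0,0,0,0],[0,0,0,0,0,0]]])

```text
time_s: 6.1
position: [0.4291, -0.045, 0.171]
ee_rot: [[-0.864, 0.069, 0.499], [0.06, 0.998, -0.034], [-0.5, 0.001, -0.866]]
ft_force: [0.3, 0.1, -1.0]
width: 0.151
grip_force: 88.1
```

Run:
```python
from h import *
w=snap('wrist','w2.png'); snap('top','t2.png'); snap('side','s2.png')
s=robot.observe(); print(s['position'],s['time_s'],s['width'])
o,Rs=tool_scoop(s['position'],s['ee_rot']); print(o,Rs)
for f in('w2.png','t2.png','s2.png'): print(f,[proj(f,o+Rs@np.array(q)).round(0) for q in([.04,.033,0],[.04,-.033,0],[-.04,.033,.024],[-.04,-.033,.024])],[proj(f,tray(*q)).round(0) for q in([.1,.042,.04],[.1,-.042,.04],[-.1,.042,.014],[-.1,-.042,.014])])
r=lambda im,x,y,w,h,W,H: cv2.resize(im[y:y+h,x:x+w],(W,H),interpolation=cv2.INTER_CUBIC)
a=cv2.imread('pics/w2.png');t=cv2.imread('pics/t2.png');S=cv2.imread('pics/s2.png')
cv2.imwrite('pics/c2.png',np.vstack([np.hstack([r(t,270,180,96,72,400,300),r(S,270,200,144,108,400,300)]),np.hstack([r(a,160,40,320,240,400,300),np.zeros((300,400,3),np.uint8)])]))
```

```text
[ 0.4295 -0.0459  0.171 ] 6.25 0.15110252256539758
[ 0.5125 -0.0518  0.1001] [[ 0.9975  0.0713  0.0002]
 [-0.0713  0.9975 -0.0007]
 [-0.0002  0.0007  1.    ]]
w2.png [array([356., 318.]), array([274., 318.]), array([369., 281.]), array([260., 281.])] [array([352., 323.]), array([279., 323.]), array([368., 162.]), array([262., 162.])]
t2.png [array([306., 228.]), array([329., 231.]), array([301., 254.]), array([325., 257.])] [array([309., 197.]), array([337., 201.]), array([299., 263.]), array([327., 268.])]
s2.png [array([329., 236.]), array([341., 251.]), array([299., 236.]), array([310., 252.])] [array([364., 242.]), array([381., 260.]), array([295., 270.]), array([308., 291.])]
```

View pics/c2.png

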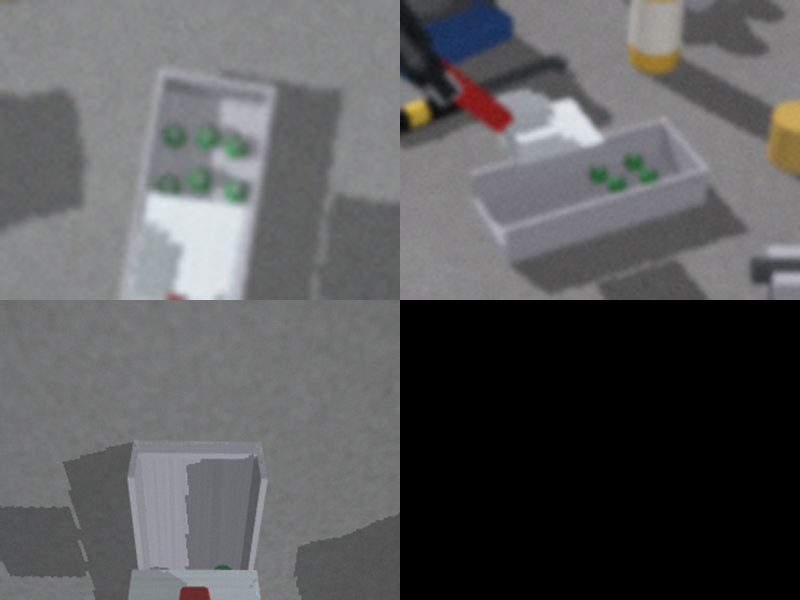

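Tray low end in the wrist crop spans (134–264, 441), so its near end sits about 3 mm towards +y. I refine the tray to y = -0.0535 and yaw -5°, and go in.

```bash
sed -i 's/^TC=.*/TC=np.array([.562,-.0535,0]); TY=-5./' h.py
python3 - <<'E'
from h import *
s=robot.observe(); print(s['position'],s['ft_force'])
p,R=scoop_tool(tray(-.048,0,.035),TY,-2); a=plan(p,R,5)
p,R=scoop_tool(tray(-.048,0,.0055),TY,-2); a=plan(p,R,5,*a)
p,R=scoop_tool(tray(.05,0,.0055),TY,-2); a=plan(p,R,10,*a)
E
```

```text
[ 0.4295 -0.0459  0.171 ] [ 0.1873  0.231  -1.0548]
5 x [0.54, 0.08, 1.13, 0.1, 0.4, 0.16] mid [ 0.4314 -0.0444  0.146 ] end [ 0.4337 -0.0422  0.1085] zmin 0.108 rmin 0.433
5 x [0.27, -0.0, 0.52, -0.0, -0.0, -0.0] mid [ 0.4338 -0.0422  0.0968] end [ 0.434  -0.0422  0.0792] zmin 0.079 rmin 0.436
10 x [-0.86, -0.0, 0.46, -0.0, -0.0, -0.0] mid [ 0.4826 -0.0465  0.0791] end [ 0.5312 -0.0508  0.0789] zmin 0.079 rmin 0.446
```

>>> carry_out(increments=[[[0.54,0.08,1.13,0.1,0.4,0.16],[0.54,0.08,1.13,0.1,0.4,0.16],[0.54,0.08,1.13,0.1,0.4,0.16],[0.54,0.08,1.13,0.1,0.4,0.16],[0.54,0.08,1.13,0.1,0.4,0.16],[0.27,0,0.52,0,0,0],[0.27,0,0.52,0,0,0],[0.27,0,0.52,0,0,0],[0.27,0,0.52,0,0,0],[0.27,0,0.52,0,0,0],[0,0,0,0,0,0],[0,0,0,0,0,0]]])

```text
time_s: 7.45
position: [0.4338, -0.0416, 0.0791]
ee_rot: [[-0.88, 0.087, 0.467], [0.076, 0.996, -0.041], [-0.469, -0.0, -0.883]]
ft_force: [-0.6, 0.5, -1.8]
width: 0.15
grip_force: 88.1
```

Run:
```python
from h import *
s=robot.observe(); print(s['position'],s['ft_force'],s['moment'],s['time_s'])
a=snap('wrist','w3.png')['image']; t=snap('top','t3.png')['image']; S=snap('side','s3.png')['image']
r=lambda im,x,y,w,h,W,H: cv2.resize(im[y:y+h,x:x+w],(W,H),interpolation=cv2.INTER_CUBIC)
cv2.imwrite('pics/c3.png',np.vstack([np.hstack([r(t,270,180,96,72,400,300),r(S,270,220,112,84,400,300)]),np.hstack([r(a,160,100,320,240,400,300),np.zeros((300,400,3),np.uint8)])])[:,:,::-1])
```

```text
[ 0.4338 -0.0416  0.0791] [-0.6163  0.5097 -1.8179] [ 0.0456  0.5914 -0.0474] 7.45
```

View pics/c3.png

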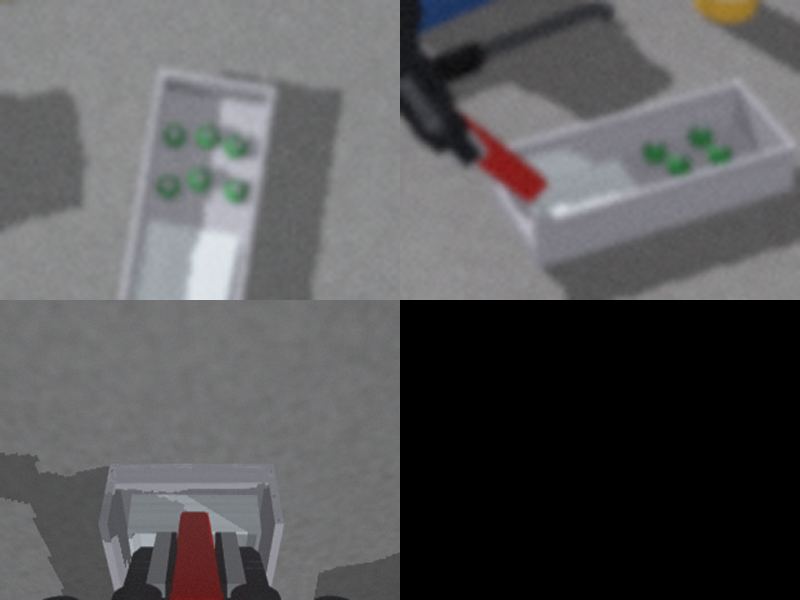

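The crops show the scoop inside the tray, roughly centred, with the beads ahead of it. I lower it until it touches the floor.

>>> carry_out(increments=[[[0.05,0,0.09,0,0,0],[0.05,0,0.09,0,0,0],[0,0,0,0,0,0]]])

```text
time_s: 7.9
position: [0.4343, -0.0417, 0.0775]
ee_rot: [[-0.879, 0.086, 0.469], [0.076, 0.996, -0.041], [-0.47, -0.0, -0.882]]
ft_force: [-4.9, 0.8, 6.1]
width: 0.148
grip_force: 89.4
```

>>> carry_out(increments=[[[-0.44,0,0.235,0,0,0],[-0.44,0,0.235,0,0,0],[-0.44,0,0.235,0,0,0],[-0.44,0,0.235,0,0,0],[-0.44,0,0.235,0,0,0],[-0.44,0,0.235,0,0,0],[-0.44,0,0.235,0,0,0],[-0.44,0,0.235,0,0,0],[-0.44,0,0.235,0,0,0],[-0.44,0,0.235,0,0,0]]])

```text
time_s: 8.9
position: [0.4842, -0.046, 0.0775]
ee_rot: [[-0.879, 0.086, 0.469], [0.076, 0.996, -0.041], [-0.47, -0.0, -0.882]]
ft_force: [-5.9, -0.5, 6.3]
width: 0.15
grip_force: 89.5
```

>>> carry_out(increments=[[[-0.44,0,0.235,0,0,0],[-0.44,0,0.235,0,0,0],[-0.44,0,0.235,0,0,0],[-0.44,0,0.235,0,0,0],[-0.44,0,0.235,0,0,0],[-0.44,0,0.235,0,0,0],[-0.44,0,0.235,0,0,0],[-0.44,0,0.235,0,0,0],[-0.44,0,0.235,0,0,0]]])

```text
time_s: 9.8
position: [0.5289, -0.0499, 0.0775]
ee_rot: [[-0.879, 0.086, 0.469], [0.076, 0.996, -0.041], [-0.471, -0.0, -0.882]]
ft_force: [-5.6, 0.1, 7.5]
width: 0.15
grip_force: 89.7
```

Run:
```python
from h import *
s=robot.observe(); print(s['position'],s['ft_force'],s['moment'],s['time_s'])
a=snap('wrist','w4.png')['image']; t=snap('top','t4.png')['image']; S=snap('side','s4.png')['image']
r=lambda im,x,y,w,h,W,H: cv2.resize(im[y:y+h,x:x+w],(W,H),interpolation=cv2.INTER_CUBIC)
cv2.imwrite('pics/c4.png',np.vstack([np.hstack([r(t,280,185,80,60,400,300),r(S,300,210,100,75,400,300)]),np.hstack([r(a,160,100,320,240,400,300),np.zeros((300,400,3),np.uint8)])])[:,:,::-1])
```

```text
[ 0.5289 -0.0499  0.0775] [-5.5978  0.0605  7.5272] [-0.0389 -0.0707 -0.0194] 9.8
```

View pics/c4.png

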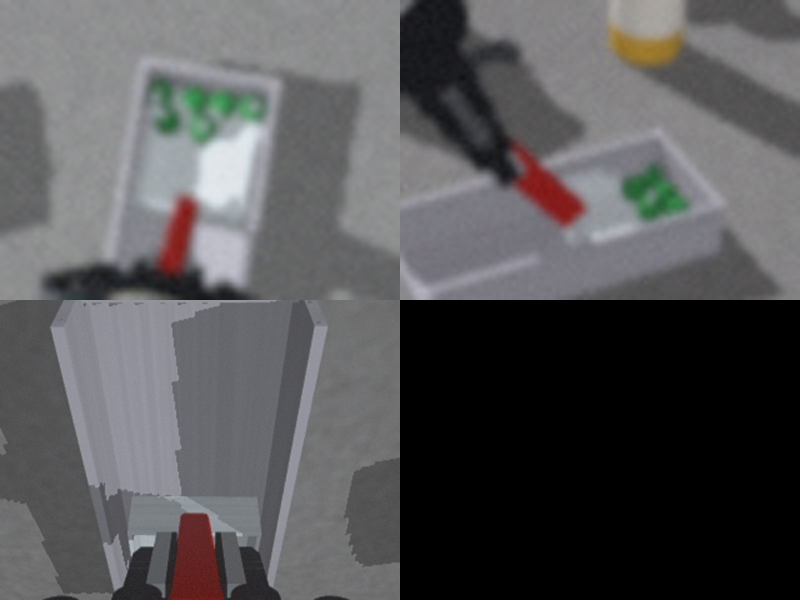

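The top crop shows all six beads against the far end, at or over the lip. I push on until the force rises.

>>> carry_out(increments=[[[-0.26,0,0.14,0,0,0],[-0.26,0,0.14,0,0,0],[0,0,0,0,0,0]]])

```text
time_s: 10.25
position: [0.5325, -0.0505, 0.0763]
ee_rot: [[-0.881, 0.088, 0.465], [0.077, 0.996, -0.042], [-0.467, -0.001, -0.884]]
ft_force: [-19.0, -2.8, 15.7]
width: 0.151
grip_force: 91.9
```

Run:
```python
from h import *
s=robot.observe(); o,Rs=tool_scoop(s['position'],s['ee_rot'])
print(o,Ro.from_matrix(TR:=Ro.from_euler('z',TY,degrees=True).as_matrix()).inv().apply(o-TC))
```

```text
[ 0.6127 -0.0576  0.0023] [0.0508 0.0003 0.0023]
```

Run:
```python
from h import *
s=robot.observe(); o,Rs=tool_scoop(s['position'],s['ee_rot'])
lip=o+Rs@[.04,0,0]; print(lip)
th=20*D; c=Ro.from_euler('z',TY,degrees=True).as_matrix()
l2=lip-c@[.002,0,0]; l2[2]=.007+.08*np.sin(th)
o2=l2-(Ro.from_euler('z',TY,degrees=True)*Ro.from_euler('y',-20,degrees=True)).apply([.04,0,0])
p,R=scoop_tool(o2,TY,20); a=plan(p,R,11)
p2,R2=scoop_tool(o2+[0,0,.12],TY,23); plan(p2,R2,8,*a)
```

```text
[ 0.6525 -0.0611  0.0008]
11 x [0.25, -0.0, 0.0, -0.01, -2.01, 0.0] mid [ 0.5219 -0.0495  0.0697] end [ 0.511  -0.0486  0.0595] zmin 0.06 rmin 0.513
8 x [-1.1, -0.0, -0.91, 0.01, -0.38, 0.0] mid [ 0.5109 -0.0486  0.1166] end [ 0.5092 -0.0484  0.1737] zmin 0.074 rmin 0.512
```

>>> carry_out(increments=[[[0.25,0,0,0,-2.01,0],[0.25,0,0,0,-2.01,0],[0.25,0,0,0,-2.01,0],[0.25,0,0,0,-2.01,0],[0.25,0,0,0,-2.01,0],[0.25,0,0,0,-2.01,0],[0.25,0,0,0,-2.01,0],[0.25,0,0,0,-2.01,0],[0.25,0,0,0,-2.01,0],[0.25,0,0,0,-2.01,0],[0.25,0,0,0,-2.01,0],[0,0,0,0,0,0]]])

```text
time_s: 11.45
position: [0.5452, -0.0545, 0.0923]
ee_rot: [[-0.679, 0.082, 0.729], [0.059, 0.997, -0.057], [-0.732, 0.004, -0.682]]
ft_force: [-0.5, 0.6, -1.9]
width: 0.152
grip_force: 87.5
```

Run:
```python
from h import *
s=robot.observe(); print(s['position'],s['ft_force'],s['moment'],s['time_s'],s['qpos'])
t=snap('top','t5.png')['image']; S=snap('side','s5.png')['image']
r=lambda im,x,y,w,h,W,H: cv2.resize(im[y:y+h,x:x+w],(W,H),interpolation=cv2.INTER_CUBIC)
cv2.imwrite('pics/c5.png',np.hstack([r(t,280,185,80,60,400,300),r(S,300,210,100,75,400,300)])[:,:,::-1])
```

```text
[ 0.5452 -0.0545  0.0923] [-0.5463  0.5527 -1.9355] [0.1919 1.2064 0.0917] 11.45 [-0.3546  0.1681 -1.177  -0.5756  0.2009 -0.1849]
```

View pics/c5.png

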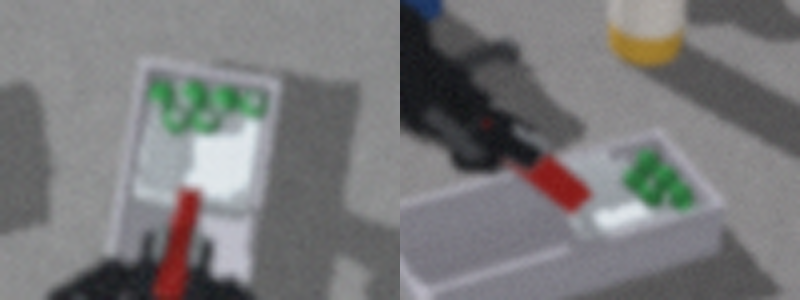

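Run:
```python
from h import *
s=robot.observe(); o,Rs=tool_scoop(s['position'],s['ee_rot']); print(o,Rs)
L=[[.04,.033,0],[.04,-.033,0],[-.04,.033,.024],[-.04,-.033,.024],[-.038,0,.022]]
for f,x0,y0,k,dx in(('t5.png',280,185,5,0),('s5.png',300,210,4,400)):
    print(f,'pred if rigid',[((proj(f,o+Rs@np.array(q))-[x0,y0])*k+[dx,0]).round(0) for q in L])
    for pit,ox in((0,.052),(17,.055)):
        R2=(Ro.from_euler('z',TY,degrees=True)*Ro.from_euler('y',-pit,degrees=True)).as_matrix(); oo=tray(ox,0,.004+.04*np.sin(pit*D))
        print(pit,[((proj(f,oo+R2@np.array(q))-[x0,y0])*k+[dx,0]).round(0) for q in L])
    print('grip',((proj(f,s['position']-s['ee_rot'][:,2]*GO)-[x0,y0])*k+[dx,0]).round(0))
```

```text
[ 0.6452 -0.0626  0.0487] [[ 0.953   0.0824 -0.2917]
 [-0.08    0.9966  0.02  ]
 [ 0.2924  0.0042  0.9563]]
t5.png pred if rigid [array([170.,  17.]), array([280.,  34.]), array([147., 151.]), array([258., 169.]), array([203., 156.])]
0 [array([160.,  90.]), array([266., 108.]), array([137., 206.]), array([246., 224.]), array([192., 213.])]
17 [array([160.,  78.]), array([268.,  95.]), array([136., 210.]), array([245., 228.]), array([191., 216.])]
grip [183. 257.]
s5.png pred if rigid [array([696., 103.]), array([749., 161.]), array([582., 135.]), array([632., 195.]), array([610., 165.])]
0 [array([649., 180.]), array([698., 239.]), array([543., 182.]), array([589., 244.]), array([568., 214.])]
17 [array([653., 152.]), array([703., 211.]), array([539., 184.]), array([586., 246.]), array([566., 215.])]
grip [509. 135.]
```

>>> carry_out(increments=[[[0,0,0,0,0,0],[0,0,0,0,0,0],[0,0,0,0,0,0],[0,0,0,0,0,0],[0,0,0,0,0,0],[0,0,0,0,0,0]]], fingers=0)

```text
time_s: 12.15
position: [0.5454, -0.0546, 0.0925]
ee_rot: [[-0.679, 0.082, 0.73], [0.059, 0.997, -0.057], [-0.732, 0.004, -0.681]]
ft_force: [-0.0, -0.2, -0.7]
width: 1.0
grip_force: 0.0
```

Run:
```python
from h import *
s=robot.observe(); print(s['position'],s['ee_rot'],s['width'],s['qpos'],s['time_s'])
a=plan(s['position']+[0,0,.07],trot(TY,25),6)
p=tray(.048-.105,0,.25); plan(p,trot(TY,0),7,*a)
```

```text
[ 0.5454 -0.0546  0.0925] [[-0.6789  0.0823  0.7296]
 [ 0.0591  0.9966 -0.0575]
 [-0.7319  0.0041 -0.6814]] 0.999863886034649 [-0.3545  0.1679 -1.1769 -0.5759  0.2007 -0.185 ] 12.15
6 x [-0.72, 0.0, -0.93, 0.06, 3.67, 0.01] mid [ 0.5419 -0.0544  0.1275] end [ 0.5452 -0.0547  0.1626] zmin 0.104 rmin 0.545
7 x [0.25, 0.04, -1.36, -0.0, 3.58, 0.0] mid [ 0.5235 -0.0516  0.1978] end [ 0.5055 -0.0484  0.2499] zmin 0.174 rmin 0.508
```

>>> carry_out(increments=[[[-0.72,0,-0.93,0,3.67,0],[-0.72,0,-0.93,0,3.67,0],[-0.72,0,-0.93,0,3.67,0],[-0.72,0,-0.93,0,3.67,0],[-0.72,0,-0.93,0,3.67,0],[-0.72,0,-0.93,0,3.67,0]]])

```text
time_s: 12.75
position: [0.545, -0.0548, 0.1615]
ee_rot: [[-0.9, 0.082, 0.428], [0.076, 0.997, -0.032], [-0.43, 0.004, -0.903]]
ft_force: [-1.4, -0.6, 0.1]
width: 1.001
grip_force: 0.0
```

>>> carry_out(increments=[[[0.25,0.04,-1.36,0,3.58,0],[0.25,0.04,-1.36,0,3.58,0],[0.25,0.04,-1.36,0,3.58,0],[0.25,0.04,-1.36,0,3.58,0],[0.25,0.04,-1.36,0,3.58,0],[0.25,0.04,-1.36,0,3.58,0],[0.25,0.04,-1.36,0,3.58,0],[0,0,0,0,0,0]]])

```text
time_s: 13.55
position: [0.506, -0.0494, 0.2479]
ee_rot: [[-0.997, 0.082, 0.009], [0.082, 0.997, 0.003], [-0.009, 0.004, -1.0]]
ft_force: [0.1, -0.0, -0.4]
width: 1.002
grip_force: 0.0
```

Run:
```python
from h import *
s=robot.observe(); print(s['position'],s['ee_rot'],s['time_s'])
a=snap('wrist','w6.png')['image'];t=snap('top','t6.png')['image']; S=snap('side','s6.png')['image']
r=lambda im,x,y,w,h,W,H: cv2.resize(im[y:y+h,x:x+w],(W,H),interpolation=cv2.INTER_CUBIC)
cv2.imwrite('pics/c6.png',np.vstack([np.hstack([r(t,280,185,80,60,400,300),r(S,300,210,100,75,400,300)]),np.hstack([r(a,160,60,320,240,400,300),r(cv2.imread('pics/top0.png')[:,:,::-1],170,185,80,60,400,300)])])[:,:,::-1])
for f in('t6.png','s6.png','w6.png'): print(f,proj(f,tray(.05,0,.004)),proj(f,tray(.052-.112,0,.114)),proj(f,tray(.052-.038,0,.026)))
```

```text
[ 0.506  -0.0494  0.2479] [[-0.9966  0.0822  0.009 ]
 [ 0.0823  0.9966  0.0033]
 [-0.0087  0.004  -1.    ]] 13.55
t6.png [320.3452 217.8984] [313.8916 245.7527] [318.3738 227.5547]
s6.png [354.0773 266.4165] [315.5939 243.0986] [342.0304 263.506 ]
w6.png [315.7111 291.7765] [316.6078 222.4611] [315.8907 269.6856]
```

View pics/c6.png

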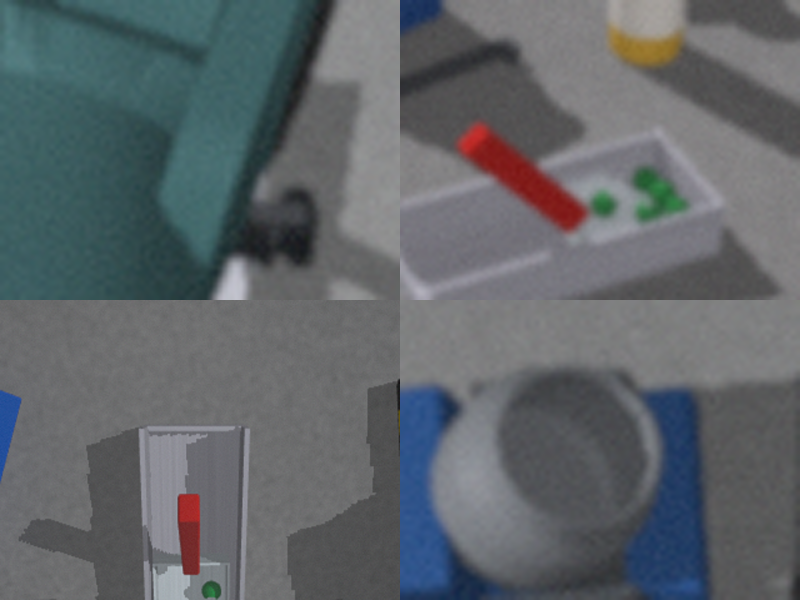

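The scoop stands flat in the tray with the handle end at crop (189,503) and base at (192,570). That puts it about 4 mm towards -y with a yaw of about -3.8°. One bead has already slid back and the others are at the front of the pan. I regrip with the tool nearly vertical.

```bash
sed -i 's/^A=30/A=5/' h.py
python3 - <<'E'
from h import *
o=tray(.055,-.0022,.004); p,R=scoop_tool(o,-3.8,0); print(p)
a=plan(p+[0,0,.06],R,5); plan(p,R,5,*a)
E
```

```text
[ 0.5258 -0.0545  0.0725]
5 x [-0.34, -0.08, 2.3, 0.04, -0.89, -0.19] mid [ 0.512  -0.0511  0.2007] end [ 0.5259 -0.0544  0.1323] zmin 0.132 rmin 0.511
5 x [0.1, -0.0, 1.19, 0.0, 0.0, 0.0] mid [ 0.5259 -0.0544  0.1085] end [ 0.5261 -0.0544  0.0726] zmin 0.073 rmin 0.529
```

>>> carry_out(increments=[[[-0.34,-0.08,2.3,0.04,-0.89,-0.19],[-0.34,-0.08,2.3,0.04,-0.89,-0.19],[-0.34,-0.08,2.3,0.04,-0.89,-0.19],[-0.34,-0.08,2.3,0.04,-0.89,-0.19],[-0.34,-0.08,2.3,0.04,-0.89,-0.19],[0.1,0,1.19,0,0,0],[0.1,0,1.19,0,0,0],[0.1,0,1.19,0,0,0],[0.1,0,1.19,0,0,0],[0.1,0,1.19,0,0,0],[0,0,0,0,0,0]]])

```text
time_s: 14.8
position: [0.5244, -0.054, 0.072]
ee_rot: [[-0.994, 0.066, 0.085], [0.066, 0.998, -0.005], [-0.085, 0.0, -0.996]]
ft_force: [-1.2, -0.1, 0.4]
width: 1.0
grip_force: 0.0
```

>>> carry_out(increments=[[[0,0,0,0,0,0],[0,0,0,0,0,0],[0,0,0,0,0,0],[0,0,0,0,0,0],[0,0,0,0,0,0],[0,0,0,0,0,0],[0,0,0,0,0,0],[0,0,0,0,0,0]]], fingers=1, squeeze=100)

```text
time_s: 15.6
position: [0.5262, -0.0546, 0.0737]
ee_rot: [[-0.994, 0.066, 0.087], [0.066, 0.998, -0.006], [-0.087, -0.0, -0.996]]
ft_force: [-1.4, 0.2, 5.8]
width: 0.151
grip_force: 97.3
```

Run:
```python
from h import *
s=robot.observe(); o,Rs=tool_scoop(s['position'],s['ee_rot']); print(o)
c=Ro.from_euler('z',TY,degrees=True).as_matrix()
lip=o+Rs@[.04,0,0]; l2=lip-c@[.001,0,0]; l2[2]=o[2]+.003+.08*np.sin(22*D)
o2=l2-(Ro.from_euler('z',TY,degrees=True)*Ro.from_euler('y',-22,degrees=True)).apply([.04,0,0])
p,R=scoop_tool(o2,-4.3,22); a=plan(p,R,11); print(p)
p2,R2=scoop_tool(o2+[-.005,0,.15],-4.3,25); plan(p2,R2,10,*a)
```

```text
[ 0.617  -0.0606  0.0052]
11 x [0.2, 0.02, 0.15, 0.01, -2.0, 0.05] mid [ 0.5176 -0.053   0.0647] end [ 0.5095 -0.0512  0.0522] zmin 0.052 rmin 0.512
[ 0.5093 -0.0517  0.0526]
10 x [-0.63, -0.01, -1.3, 0.0, -0.3, -0.01] mid [ 0.5073 -0.0516  0.1244] end [ 0.5032 -0.0517  0.1965] zmin 0.067 rmin 0.506
```

>>> carry_out(increments=[[[0.2,0.01,0.15,0,-2.0,0.05],[0.2,0.01,0.15,0,-2.0,0.05],[0.2,0.01,0.15,0,-2.0,0.05],[0.2,0.01,0.15,0,-2.0,0.05],[0.2,0.01,0.15,0,-2.0,0.05],[0.2,0.01,0.15,0,-2.0,0.05],[0.2,0.01,0.15,0,-2.0,0.05],[0.2,0.01,0.15,0,-2.0,0.05],[0.2,0.01,0.15,0,-2.0,0.05],[0.2,0.01,0.15,0,-2.0,0.05],[0.2,0.01,0.15,0,-2.0,0.05],[0,0,0,0,0,0]]])

```text
time_s: 16.8
position: [0.5075, -0.0517, 0.0509]
ee_rot: [[-0.89, 0.075, 0.45], [0.069, 0.997, -0.031], [-0.451, 0.003, -0.892]]
ft_force: [0.0, -0.5, -1.1]
width: 0.145
grip_force: 97.5
```

```bash
cat >> h.py <<'E'
def greens(f,box=None):
    im=cv2.imread('pics/'+f).astype(int); m=((im[:,:,1]-im[:,:,2]>25)&(im[:,:,1]-im[:,:,0]>12)).astype(np.uint8)
    n,l,st,c=cv2.connectedComponentsWithStats(m); return [(c[i].round(0).tolist(),int(st[i,4])) for i in range(1,n) if st[i,4]>3]
E
python3 - <<'E'
from h import *
s=robot.observe(); print(s['position'],s['ee_rot'],s['qpos'])
snap('side','s7.png');snap('top','t7.png')
print('s6',greens('s6.png'));print('s7',greens('s7.png'));print('t7',greens('t7.png'))
o,Rs=tool_scoop(s['position'],s['ee_rot'])
for f in('s7.png','t7.png'): print([proj(f,o+Rs@np.array(q)).round(0) for q in([.04,.033,0],[.04,-.033,0],[-.04,.033,0],[-.04,-.033,0])])
E
```

```text
[ 0.5075 -0.0517  0.0509] [[-0.8897  0.0753  0.4504]
 [ 0.0686  0.9972 -0.0312]
 [-0.4514  0.0032 -0.8923]] [-0.3269  0.1613 -0.9215  0.033   0.1154 -0.2241]
s6 [([364.0, 259.0], 108), ([350.0, 260.0], 31)]
s7 [([348.0, 261.0], 96), ([369.0, 261.0], 16)]
t7 [([329.0, 208.0], 19), ([316.0, 221.0], 106)]
[array([363., 246.]), array([376., 260.]), array([338., 262.]), array([350., 277.])]
[array([312., 200.]), array([334., 203.]), array([308., 226.]), array([330., 229.])]
```

>>> carry_out(increments=[[[-0.63,0,-1.3,0,-0.3,0],[-0.63,0,-1.3,0,-0.3,0],[-0.63,0,-1.3,0,-0.3,0],[-0.63,0,-1.3,0,-0.3,0],[-0.63,0,-1.3,0,-0.3,0],[-0.63,0,-1.3,0,-0.3,0],[-0.63,0,-1.3,0,-0.3,0],[-0.63,0,-1.3,0,-0.3,0],[-0.63,0,-1.3,0,-0.3,0],[-0.63,0,-1.3,0,-0.3,0],[0,0,0,0,0,0],[0,0,0,0,0,0]]])

```text
time_s: 18.1
position: [0.5032, -0.0521, 0.1962]
ee_rot: [[-0.864, 0.075, 0.498], [0.066, 0.997, -0.035], [-0.499, 0.002, -0.867]]
ft_force: [0.6, -0.1, -3.2]
width: 0.15
grip_force: 97.8
```

Run:
```python
from h import *
print(tri(('t7.png',329,208),('s7.png',369,261)))
s=robot.observe(); print(s['position'],s['time_s'],s['qpos'])
snap('side','s8.png');snap('top','t8.png')
print('s8',greens('s8.png'));print('t8',greens('t8.png'))
o,Rs=tool_scoop(s['position'],s['ee_rot']);print(o)
for f in('s8.png','t8.png'): print([proj(f,o+Rs@np.array(q)).round(0) for q in([.04,.033,0],[.04,-.033,0],[-.04,.033,0],[-.04,-.033,0])])
# refine mouth: pixel-edge ellipse from side0/top0 using model fit is left; check tumbler geometry
c=Ro.from_euler('z',0).as_matrix()
for lean in ([.165,-.986],):
    ld=np.array([*lean,0]); ax=.5*ld+np.array([0,0,.866])
    M=np.array([.5583,.2515,.1522]); u=np.array([.986,.165,0]); v=np.cross(ax,u)
    for f in('top0.png','side0.png'):
        for r in(.042,.047): print(f,r,[proj(f,M+r*(np.cos(t)*u+np.sin(t)*v)).round(1).tolist() for t in np.arange(0,6.2,np.pi/4)])
```

```text
[ 0.6387 -0.0822  0.0292]
[ 0.5032 -0.0521  0.1962] 18.1 [-0.341  -0.0744 -0.6958  0.4426  0.1334 -0.2305]
s8 [([350.0, 212.0], 109), ([373.0, 211.0], 29)]
t8 [([330.0, 194.0], 27), ([316.0, 210.0], 122)]
[ 0.6143 -0.0604  0.1725]
[array([367., 196.]), array([381., 210.]), array([339., 215.]), array([352., 229.])]
[array([311., 185.]), array([336., 189.]), array([307., 214.]), array([331., 218.])]
top0.png 0.042 [[205.5, 199.8], [194.9, 203.4], [190.8, 213.7], [195.7, 224.6], [206.7, 229.4], [217.1, 225.5], [220.9, 215.4], [216.2, 204.8]]
top0.png 0.047 [[205.4, 198.1], [193.6, 202.1], [188.9, 213.6], [194.4, 225.8], [206.8, 231.2], [218.4, 226.8], [222.7, 215.5], [217.4, 203.7]]
side0.png 0.042 [[293.9, 166.0], [285.1, 159.3], [274.4, 158.9], [267.8, 165.2], [269.6, 174.6], [278.7, 181.5], [289.6, 181.7], [295.8, 175.2]]
side0.png 0.047 [[295.3, 165.5], [285.4, 158.0], [273.5, 157.6], [266.2, 164.6], [268.1, 175.1], [278.3, 182.9], [290.6, 183.1], [297.5, 175.8]]
```

Run:
```python
from h import *
s=robot.observe(); o,Rs=tool_scoop(s['position'],s['ee_rot'])
q=tri(('t8.png',330,194),('s8.png',373,211)); print(q,Rs.T@(q-o))
q=tri(('t8.png',316,210),('s8.png',350,212)); print(q,Rs.T@(q-o))
q=tri(('t7.png',329,208),('s7.png',369,261)); print(q)
r=lambda im,x,y,w,h,W,H: cv2.resize(im[y:y+h,x:x+w],(W,H),interpolation=cv2.INTER_CUBIC)
t=cv2.imread('pics/t8.png');S=cv2.imread('pics/s8.png');s0=cv2.imread('pics/side0.png');t0=cv2.imread('pics/top0.png')
cv2.imwrite('pics/c8.png',np.vstack([np.hstack([r(t,285,170,64,48,400,300),r(S,320,180,72,54,400,300)]),np.hstack([r(t0,175,190,64,48,400,300),r(s0,250,145,64,48,400,300)])]))
```

```text
[ 0.6349 -0.0825  0.1827] [ 0.0253 -0.0206  0.0006]
[ 0.5914 -0.0488  0.1736] [-0.0202  0.0097  0.0116]
[ 0.6387 -0.0822  0.0292]
```

View pics/c8.png

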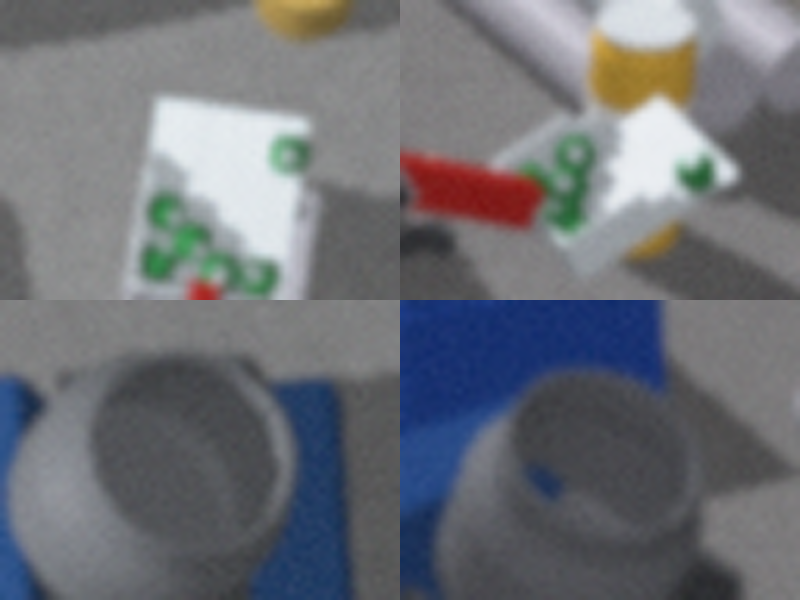

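The crops show five beads at the back of the pan and one caught in front of the right side wall's step, at top crop (290,153). The mouth is centred at about top (205.2,214.6) and side (282.4,169.6). I roll the scoop left so the caught bead slides in.

>>> carry_out(increments=[[[0,0,0,2,0,-0.17],[0,0,0,2,0,-0.17],[0,0,0,2,0,-0.17],[0,0,0,2,0,-0.17],[0,0,0,2,0,-0.17],[0,0,0,2,0,-0.17],[0,0,0,0,0,0],[0,0,0,0,0,0],[0,0,0,0,0,0]]])

```text
time_s: 19.1
position: [0.503, -0.0521, 0.196]
ee_rot: [[-0.866, 0.161, 0.473], [0.049, 0.969, -0.241], [-0.497, -0.186, -0.848]]
ft_force: [0.2, -0.4, -2.0]
width: 0.145
grip_force: 97.7
```

Run:
```python
from h import *
s=robot.observe(); o,Rs=tool_scoop(s['position'],s['ee_rot']); print(o,Rs)
snap('side','s9.png');snap('top','t9.png')
print('s9',greens('s9.png'));print('t9',greens('t9.png'))
for f in('s9.png','t9.png'): print([proj(f,o+Rs@np.array(q)).round(0) for q in([.04,.033,0],[.04,-.033,0],[-.04,.033,0],[-.04,-.033,0])])
print(tri(('top0.png',205.2,214.6),('side0.png',282.4,169.6)))
```

```text
[ 0.6124 -0.0747  0.1735] [[ 0.9042  0.1615 -0.3954]
 [-0.0699  0.9692  0.2361]
 [ 0.4214 -0.1858  0.8876]]
s9 [([353.0, 215.0], 107)]
t9 [([321.0, 210.0], 167)]
[array([370., 201.]), array([383., 211.]), array([343., 220.]), array([354., 230.])]
[array([317., 186.]), array([341., 190.]), array([313., 215.]), array([336., 219.])]
[0.5592 0.2534 0.1528]
```

```bash
cat >> h.py <<'E'
M=np.array([.559,.2525,.1525]); HY=99.5; h=np.array([np.cos(HY*D),np.sin(HY*D),0]); AX=-.5*h+np.array([0,0,.866])
def lip_tool(l,yaw,pitch):
    Rs=(Ro.from_euler('z',yaw,degrees=True)*Ro.from_euler('y',-pitch,degrees=True)).as_matrix()
    return scoop_tool(np.array(l)-Rs@[.04,0,0],yaw,pitch)
E
python3 - <<'E'
from h import *
s=robot.observe(); o,Rs=tool_scoop(s['position'],s['ee_rot'])
p,R=scoop_tool([.6,-.06,.22],-4,24); a=plan(p,R,6)
p,R=lip_tool(M-.03*h+[0,0,.07],HY,24); a=plan(p,R,24,*a)
p,R=lip_tool(M+[0,0,.02],HY,5); a=plan(p,R,6,*a); print(R)
p,R=lip_tool(M,HY,-25); a=plan(p,R,8,*a)
p,R=lip_tool(M-[0,0,.002],HY,-48); a=plan(p,R,8,*a); print(R)
print('can',onz('top0.png',264,158,.13))
E
```

```text
6 x [-0.21, -0.12, -0.82, -2.0, 0.15, 0.09] mid [ 0.4963 -0.051   0.2209] end [ 0.4895 -0.0524  0.2456] zmin 0.204 rmin 0.492
24 x [-0.65, 0.1, 0.43, -2.09, -0.0, -3.77] mid [ 0.5705 -0.0111  0.2382] end [0.5882 0.078  0.2309] zmin 0.231 rmin 0.5
6 x [-0.62, -0.0, 0.27, -0.0, 3.16, -0.01] mid [0.5848 0.098  0.2317] end [0.5815 0.1178 0.2291] zmin 0.229 rmin 0.593
[[ 0.1625 -0.9863 -0.0287]
 [-0.9713 -0.165   0.1713]
 [-0.1736 -0.     -0.9848]]
8 x [-0.56, -0.0, -0.55, -0.0, 3.75, 0.0] mid [0.5781 0.1381 0.2527] end [0.5738 0.1638 0.2702] zmin 0.236 rmin 0.594
8 x [-0.43, -0.0, -0.59, -0.0, 2.88, 0.0] mid [0.5696 0.1888 0.2846] end [0.565  0.2161 0.2936] zmin 0.274 rmin 0.597
[[ 0.1207 -0.9863  0.1126]
 [-0.7213 -0.165  -0.6726]
 [ 0.682   0.     -0.7314]]
can [0.7425 0.1139 0.13  ]
```

>>> carry_out(increments=[[[-0.21,-0.12,-0.82,-2.0,0.15,0.09],[-0.21,-0.12,-0.82,-2.0,0.15,0.09],[-0.21,-0.12,-0.82,-2.0,0.15,0.09],[-0.21,-0.12,-0.82,-2.0,0.15,0.09],[-0.21,-0.12,-0.82,-2.0,0.15,0.09],[-0.21,-0.12,-0.82,-2.0,0.15,0.09],[-0.65,0.1,0.43,-2.09,0,-3.77],[-0.65,0.1,0.43,-2.09,0,-3.77],[-0.65,0.1,0.43,-2.09,0,-3.77],[-0.65,0.1,0.43,-2.09,0,-3.77],[-0.65,0.1,0.43,-2.09,0,-3.77],[-0.65,0.1,0.43,-2.09,0,-3.77]]])

```text
time_s: 20.4
position: [0.5351, -0.0412, 0.2421]
ee_rot: [[-0.811, -0.375, 0.45], [-0.328, 0.927, 0.181], [-0.485, -0.001, -0.875]]
ft_force: [0.1, 1.1, -2.7]
width: 0.148
grip_force: 97.8
```

>>> carry_out(increments=[[[-0.65,0.1,0.43,-2.09,0,-3.77],[-0.65,0.1,0.43,-2.09,0,-3.77],[-0.65,0.1,0.43,-2.09,0,-3.77],[-0.65,0.1,0.43,-2.09,0,-3.77],[-0.65,0.1,0.43,-2.09,0,-3.77],[-0.65,0.1,0.43,-2.09,0,-3.77],[-0.65,0.1,0.43,-2.09,0,-3.77],[-0.65,0.1,0.43,-2.09,0,-3.77],[-0.65,0.1,0.43,-2.09,0,-3.77]]])

```text
time_s: 21.3
position: [0.5828, 0.009, 0.2364]
ee_rot: [[-0.426, -0.873, 0.237], [-0.764, 0.488, 0.422], [-0.484, -0.001, -0.875]]
ft_force: [0.5, 0.2, -2.4]
width: 0.147
grip_force: 97.7
```

>>> carry_out(increments=[[[-0.65,0.1,0.43,-2.09,0,-3.77],[-0.65,0.1,0.43,-2.09,0,-3.77],[-0.65,0.1,0.43,-2.09,0,-3.77],[-0.65,0.1,0.43,-2.09,0,-3.77],[-0.65,0.1,0.43,-2.09,0,-3.77],[-0.65,0.1,0.43,-2.09,0,-3.77],[-0.65,0.1,0.43,-2.09,0,-3.77],[-0.65,0.1,0.43,-2.09,0,-3.77],[-0.65,0.1,0.43,-2.09,0,-3.77],[0,0,0,0,0,0],[0,0,0,0,0,0]]])

```text
time_s: 22.4
position: [0.5886, 0.0779, 0.2307]
ee_rot: [[0.142, -0.987, -0.078], [-0.864, -0.162, 0.477], [-0.484, -0.0, -0.875]]
ft_force: [0.2, 0.1, -1.6]
width: 0.149
grip_force: 97.7
```

Run:
```python
from h import *
s=robot.observe(); o,Rs=tool_scoop(s['position'],s['ee_rot']); print(s['position'],s['qpos'],s['time_s'],'lip',o+Rs@[.04,0,0],'M',M)
snap('side','s10.png');snap('top','t10.png')
print(greens('s10.png'),greens('t10.png'))
# scoop in hand: bright pixels vs prediction of the lip corners
L=[[.04,.033,0],[.04,-.033,0],[-.04,.033,.0],[-.04,-.033,.0]]
for f in('s10.png','t10.png'): 
    print([proj(f,o+Rs@np.array(q)).round(1).tolist() for q in L])
    im=cv2.imread('pics/'+f); m=((im.min(2)>150)).astype(np.uint8); c=proj(f,o); n,l,st,ce=cv2.connectedComponentsWithStats(m)
    for i in range(1,n):
        if st[i,4]>40 and np.hypot(*(ce[i]-c))<30: print(f,cv2.boxPoints(cv2.minAreaRect(np.argwhere(l==i)[:,::-1].astype(np.float32))).tolist(),st[i])
s2,R2=lip_tool(M+[0,0,.02],HY,5); a=plan(s2,R2,6)
p,R=lip_tool(M,HY,-25); a=plan(p,R,8,*a)
p,R=lip_tool(M-[0,0,.002],HY,-48); a=plan(p,R,8,*a)
```

```text
[0.5886 0.0779 0.2307] [-0.228   0.48    0.1863  1.4848  0.4638 -2.0111] 22.4 lip [0.5647 0.2234 0.2213] M [0.559  0.2525 0.1525]
[([298.0, 165.0], 73)] [([233.0, 206.0], 172)]
[[277.4, 154.6], [297.3, 148.0], [293.8, 175.9], [313.7, 168.6]]
s10.png [[279.13848876953125, 151.10769653320312], [311.3846435546875, 147.07693481445312], [313.0, 160.0], [280.75384521484375, 164.03076171875]] [280 149  34  15 267]
[[211.5, 218.4], [210.6, 194.0], [241.8, 219.2], [240.6, 195.4]]
t10.png [[207.6898956298828, 192.7438201904297], [243.1775360107422, 189.3640594482422], [245.6719207763672, 215.55506896972656], [210.1842803955078, 218.93482971191406]] [208 190  37  29 555]
6 x [-0.63, 0.0, 0.27, -0.01, 3.16, -0.02] mid [0.5849 0.098  0.232 ] end [0.5816 0.1182 0.2295] zmin 0.229 rmin 0.593
8 x [-0.56, 0.0, -0.54, 0.0, 3.75, -0.0] mid [0.5782 0.1385 0.2527] end [0.5739 0.1641 0.2697] zmin 0.236 rmin 0.594
8 x [-0.42, 0.0, -0.59, 0.0, 2.87, -0.0] mid [0.5698 0.1888 0.2843] end [0.5653 0.2158 0.2936] zmin 0.274 rmin 0.598
```

>>> carry_out(increments=[[[-0.63,0,0.27,0,3.16,-0.02],[-0.63,0,0.27,0,3.16,-0.02],[-0.63,0,0.27,0,3.16,-0.02],[-0.63,0,0.27,0,3.16,-0.02],[-0.63,0,0.27,0,3.16,-0.02],[-0.63,0,0.27,0,3.16,-0.02]]])

```text
time_s: 23.1
position: [0.5813, 0.1184, 0.2299]
ee_rot: [[0.162, -0.986, -0.026], [-0.972, -0.164, 0.169], [-0.171, -0.002, -0.985]]
ft_force: [0.8, 0.3, -2.7]
width: 0.149
grip_force: 97.8
```

>>> carry_out(increments=[[[-0.56,0,-0.54,0,3.75,0],[-0.56,0,-0.54,0,3.75,0],[-0.56,0,-0.54,0,3.75,0],[-0.56,0,-0.54,0,3.75,0],[-0.56,0,-0.54,0,3.75,0],[-0.56,0,-0.54,0,3.75,0],[-0.56,0,-0.54,0,3.75,0],[-0.56,0,-0.54,0,3.75,0]]])

```text
time_s: 23.9
position: [0.5735, 0.1645, 0.2704]
ee_rot: [[0.154, -0.986, 0.059], [-0.926, -0.165, -0.339], [0.344, -0.003, -0.939]]
ft_force: [-0.0, -0.3, -2.4]
width: 0.149
grip_force: 97.7
```

>>> carry_out(increments=[[[-0.42,0,-0.59,0,2.87,0],[-0.42,0,-0.59,0,2.87,0],[-0.42,0,-0.59,0,2.87,0],[-0.42,0,-0.59,0,2.87,0],[-0.42,0,-0.59,0,2.87,0],[-0.42,0,-0.59,0,2.87,0],[-0.42,0,-0.59,0,2.87,0],[-0.42,0,-0.59,0,2.87,0],[0,0,0,0,0,0],[0,0,0,0,0,0],[0,0,0,0,0,0]]])

```text
time_s: 25.0
position: [0.565, 0.2155, 0.2939]
ee_rot: [[0.12, -0.986, 0.114], [-0.723, -0.165, -0.671], [0.68, -0.002, -0.733]]
ft_force: [0.0, 0.3, -1.6]
width: 0.152
grip_force: 97.8
```

Run:
```python
from h import *
s=robot.observe(); o,Rs=tool_scoop(s['position'],s['ee_rot']); print(s['position'],s['ft_force'],s['qpos'],s['time_s'],'lip',o+Rs@[.04,0,0],'M',M)
for n in('side','top','wrist'):
    f=n[0]+'11.png'; snap(n,f); print(n,greens(f),proj(f,o+Rs@[.04,0,0]),proj(f,o),proj(f,M))
```

```text
[0.565  0.2155 0.2939] [ 0.001   0.3002 -1.5808] [ 0.5312  0.6155  0.482   1.756  -0.6892 -1.0898] 25.0 lip [0.5591 0.2521 0.1508] M [0.559  0.2525 0.1525]
side [] [282.1059 170.488 ] [287.2334 164.5839] [282.0017 169.9147]
top [([202.0, 218.0], 63), ([208.0, 227.0], 14)] [206.0175 214.3805] [213.5021 210.6812] [205.7415 214.2402]
wrist [] [316.0385 409.5415] [316.0185 365.8162] [316.0618 410.0307]
```

Run:
```python
from h import *
p,R=lip_tool(M-.05*h+[0,0,.06],HY,-40); a=plan(p,R,4)
p,R=lip_tool(M-.12*h+[0,0,.10],HY,0); a=plan(p,R,8,*a)
```

```text
4 x [2.21, -0.01, 0.05, -0.02, -1.98, -0.01] mid [0.5707 0.1825 0.3227] end [0.5767 0.1476 0.3491] zmin 0.309 rmin 0.595
8 x [1.65, 0.0, 0.9, 0.0, -5.0, 0.0] mid [0.5891 0.0738 0.3477] end [0.6006 0.0049 0.3207] zmin 0.321 rmin 0.593
```

>>> carry_out(increments=[[[2.21,0,0.05,0,-1.98,0],[2.21,0,0.05,0,-1.98,0],[2.21,0,0.05,0,-1.98,0],[2.21,0,0.05,0,-1.98,0],[1.65,0,0.9,0,-5,0],[1.65,0,0.9,0,-5,0],[1.65,0,0.9,0,-5,0],[1.65,0,0.9,0,-5,0],[1.65,0,0.9,0,-5,0],[1.65,0,0.9,0,-5,0],[1.65,0,0.9,0,-5,0],[1.65,0,0.9,0,-5,0]]])

```text
time_s: 26.35
position: [0.6005, 0.0044, 0.3213]
ee_rot: [[0.165, -0.986, -0.012], [-0.982, -0.166, 0.088], [-0.089, -0.003, -0.996]]
ft_force: [0.7, 0.3, -2.3]
width: 0.148
grip_force: 97.8
```

Run:
```python
from h import *
s=robot.observe(); o,Rs=tool_scoop(s['position'],s['ee_rot']); print(s['position'],s['qpos'],s['time_s'])
for n in('side','top','wrist'):
    f=n[0]+'12.png'; snap(n,f); print(n,greens(f),proj(f,o),proj(f,M),proj(f,M-.105*AX),proj(f,M-.09*AX-.04*h))
SO=np.array([.509,-.3165,.003])
p,R=scoop_tool(SO+[0,0,.12],-23,0); a=plan(p,R,24)
print(greens('t6.png'),greens('top0.png'))
```

```text
[0.6005 0.0044 0.3213] [-0.1693  0.412   0.4166  1.6019  0.0853 -1.908 ] 26.35
side [] [317.5271 158.0782] [282.0017 169.9147] [273.2897 190.1227] [282.0885 192.8272]
top [([205.0, 220.0], 153)] [259.907  198.6109] [205.7415 214.2402] [194.8984 223.8462] [210.2185 221.3771]
wrist [] [315.8697 371.18  ] [316.5594 422.9912] [316.5721 396.7304] [316.4603 376.4054]
24 x [1.66, -0.51, 0.39, 0.44, -0.0, 5.08] mid [ 0.5963 -0.191   0.256 ] end [ 0.4241 -0.2811  0.1923] zmin 0.192 rmin 0.509
[] [([319.0, 213.0], 14), ([312.0, 213.0], 6), ([325.0, 215.0], 17), ([317.0, 223.0], 17), ([310.0, 226.0], 6), ([325.0, 226.0], 16)]
```

>>> carry_out(increments=[[[1.66,-0.51,0.39,0.44,0,5.08],[1.66,-0.51,0.39,0.44,0,5.08],[1.66,-0.51,0.39,0.44,0,5.08],[1.66,-0.51,0.39,0.44,0,5.08],[1.66,-0.51,0.39,0.44,0,5.08],[1.66,-0.51,0.39,0.44,0,5.08],[1.66,-0.51,0.39,0.44,0,5.08],[1.66,-0.51,0.39,0.44,0,5.08],[1.66,-0.51,0.39,0.44,0,5.08],[1.66,-0.51,0.39,0.44,0,5.08],[1.66,-0.51,0.39,0.44,0,5.08],[1.66,-0.51,0.39,0.44,0,5.08]]])

```text
time_s: 27.7
position: [0.597, -0.1885, 0.257]
ee_rot: [[-0.782, -0.619, 0.069], [-0.617, 0.785, 0.052], [-0.086, -0.002, -0.996]]
ft_force: [1.0, -0.5, -1.7]
width: 0.146
grip_force: 97.7
```

>>> carry_out(increments=[[[1.66,-0.51,0.39,0.44,0,5.08],[1.66,-0.51,0.39,0.44,0,5.08],[1.66,-0.51,0.39,0.44,0,5.08],[1.66,-0.51,0.39,0.44,0,5.08],[1.66,-0.51,0.39,0.44,0,5.08],[1.66,-0.51,0.39,0.44,0,5.08],[1.66,-0.51,0.39,0.44,0,5.08],[1.66,-0.51,0.39,0.44,0,5.08],[1.66,-0.51,0.39,0.44,0,5.08],[1.66,-0.51,0.39,0.44,0,5.08],[1.66,-0.51,0.39,0.44,0,5.08],[1.66,-0.51,0.39,0.44,0,5.08]]])

```text
time_s: 28.9
position: [0.4249, -0.2789, 0.1931]
ee_rot: [[-0.917, 0.39, 0.08], [0.388, 0.921, -0.035], [-0.088, -0.001, -0.996]]
ft_force: [-0.0, -0.1, -0.1]
width: 0.146
grip_force: 97.7
```

Run:
```python
from h import *
s=robot.observe(); o,Rs=tool_scoop(s['position'],s['ee_rot']); print(s['position'],o,s['qpos'],s['time_s'],s['ft_force'])
p,R=scoop_tool([.503,-.310,.02],-23,0); a=plan(p,R,6)
p,R=scoop_tool([.503,-.310,.006],-23,0); a=plan(p,R,4,*a)
```

```text
[ 0.4249 -0.2789  0.1931] [ 0.5087 -0.3145  0.1247] [-0.7582  0.1902 -0.2573  1.0405  0.0297 -0.3564] 28.9 [-0.0402 -0.0587 -0.1406]
6 x [0.27, 0.03, 1.73, -0.01, 0.01, 0.01] mid [ 0.422  -0.2768  0.1407] end [ 0.4191 -0.2746  0.0883] zmin 0.088 rmin 0.501
4 x [0.03, 0.0, 0.35, -0.0, -0.0, -0.0] mid [ 0.4191 -0.2746  0.0813] end [ 0.4191 -0.2746  0.0743] zmin 0.074 rmin 0.501
```

>>> carry_out(increments=[[[0.27,0.03,1.73,0,0,0],[0.27,0.03,1.73,0,0,0],[0.27,0.03,1.73,0,0,0],[0.27,0.03,1.73,0,0,0],[0.27,0.03,1.73,0,0,0],[0.27,0.03,1.73,0,0,0],[0.03,0,0.35,0,0,0],[0.03,0,0.35,0,0,0],[0.03,0,0.35,0,0,0],[0.03,0,0.35,0,0,0],[0,0,0,0,0,0]]])

```text
time_s: 30.0
position: [0.4195, -0.275, 0.0738]
ee_rot: [[-0.918, 0.387, 0.08], [0.386, 0.922, -0.034], [-0.087, 0.0, -0.996]]
ft_force: [0.3, 0.5, -1.1]
width: 0.142
grip_force: 97.7
```

>>> carry_out(increments=[[[0.01,0,0.1,0,0,0],[0.01,0,0.1,0,0,0],[0,0,0,0,0,0]]])

```text
time_s: 30.3
position: [0.4194, -0.2751, 0.0726]
ee_rot: [[-0.918, 0.388, 0.081], [0.386, 0.922, -0.034], [-0.087, -0.0, -0.996]]
ft_force: [-5.8, 4.0, 12.8]
width: 0.148
grip_force: 100.4
```

Contact. I release the scoop and lift straight up.

>>> carry_out(increments=[[[0,0,0,0,0,0],[0,0,0,0,0,0],[0,0,0,0,0,0],[0,0,0,0,0,0],[0,0,0,0,0,0]]], fingers=0)

```text
time_s: 30.8
position: [0.4194, -0.2749, 0.0718]
ee_rot: [[-0.918, 0.387, 0.08], [0.386, 0.922, -0.033], [-0.087, 0.0, -0.996]]
ft_force: [-0.5, 0.3, -0.5]
width: 0.978
grip_force: 0.0
```

>>> carry_out(increments=[[[-0.2,0,-2,0,0,0],[-0.2,0,-2,0,0,0],[-0.2,0,-3,0,0,0],[-0.2,0,-3,0,0,0],[-0.2,0,-4,0,0,0],[0,0,-4,0,0,0]]])

```text
time_s: 31.4
position: [0.4139, -0.2725, 0.2534]
ee_rot: [[-0.918, 0.387, 0.08], [0.386, 0.922, -0.033], [-0.086, 0.0, -0.996]]
ft_force: [1.2, -0.5, -0.3]
width: 1.002
grip_force: 0.0
```

Run:
```python
from h import *
from scipy.ndimage import label
s=robot.observe(); print(s['position'],s['time_s'],s['qpos'],s['width'])
for n in('side','top','wrist'):
    f=n[0]+'13.png'; snap(n,f)
    im=cv2.imread('pics/'+f).astype(int); b,g,r=im[:,:,0],im[:,:,1],im[:,:,2]
    for nm,m in(('orange',(r>150)&(r-g>70)&(b<80)&(g>50)),('red',(r>90)&(g<60)&(b<60)),('white',im.min(2)>165)):
        k,l,st,c=cv2.connectedComponentsWithStats(m.astype(np.uint8))
        print(n,nm,[(c[i].round(1).tolist(),st[i].tolist()) for i in range(1,k) if st[i,4]>25][:6])
    o=np.array([.503,-.310,.003]); Rz=Ro.from_euler('z',-23,degrees=True)
    print('pred lip,end,base,knobtop',[proj(f,o+Rz.apply(q)).round(0).tolist() for q in([.04,0,0],[-.112,0,.11],[-.038,0,.022])],proj(f,[.5135,-.4555,.063]),proj(f,[.5135,-.4555,.03]))
```

```text
[ 0.4139 -0.2725  0.2534] 31.4 [-0.7653  0.146  -0.1471  1.1972  0.0315 -0.3662] 1.001996386774591
side orange [([429.7, 390.1], [423, 381, 15, 20, 237])]
side red [([340.8, 332.7], [322, 317, 39, 33, 407])]
side white [([529.7, 103.6], [378, 0, 262, 270, 49665]), ([212.8, 54.7], [174, 30, 95, 47, 2675]), ([270.9, 44.9], [267, 41, 9, 8, 52]), ([371.3, 118.5], [365, 115, 12, 9, 51]), ([368.3, 177.4], [353, 159, 40, 33, 644]), ([363.8, 209.6], [359, 202, 10, 16, 93])]
pred lip,end,base,knobtop [[394.0, 350.0], [324.0, 319.0], [359.0, 346.0]] [430.1369 384.6362] [427.2736 395.3968]
top orange []
top red []
top white [([204.1, 116.9], [156, 109, 97, 17, 885]), ([197.6, 133.7], [150, 124, 95, 21, 1333]), ([199.9, 147.6], [151, 140, 98, 16, 797]), ([263.0, 156.6], [255, 149, 17, 17, 229]), ([597.1, 192.7], [579, 166, 38, 53, 1021]), ([576.4, 180.7], [572, 175, 9, 13, 27])]
pred lip,end,base,knobtop [[407.0, 248.0], [390.0, 289.0], [397.0, 270.0]] [455.6351 256.2726] [452.5451 258.2282]
wrist orange [([211.6, 321.7], [209, 313, 7, 20, 80])]
wrist red [([317.4, 208.0], [310, 178, 16, 65, 934])]
wrist white [([312.9, 269.2], [288, 235, 60, 55, 1855])]
pred lip,end,base,knobtop [[317.0, 290.0], [318.0, 188.0], [318.0, 236.0]] [198.0877 338.1358] [206.6561 320.7146]
```

The scoop is back on the mat: the red handle at side (322,317)–(361,350) matches the prediction for level. Next is the bung.

Run:
```python
from h import *
a=plan(np.array([.5135,-.4555,.14]),trot(-23,0),10)
```

```text
10 x [-1.56, -1.29, 1.22, -0.01, 0.52, 0.02] mid [ 0.4656 -0.3649  0.199 ] end [ 0.5138 -0.4553  0.1401] zmin 0.14 rmin 0.516
```

>>> carry_out(increments=[[[-1.56,-1.29,1.22,0,0.52,0.02],[-1.56,-1.29,1.22,0,0.52,0.02],[-1.56,-1.29,1.22,0,0.52,0.02],[-1.56,-1.29,1.22,0,0.52,0.02],[-1.56,-1.29,1.22,0,0.52,0.02],[-1.56,-1.29,1.22,0,0.52,0.02],[-1.56,-1.29,1.22,0,0.52,0.02],[-1.56,-1.29,1.22,0,0.52,0.02],[-1.56,-1.29,1.22,0,0.52,0.02],[-1.56,-1.29,1.22,0,0.52,0.02],[0,0,0,0,0,0]]])

```text
time_s: 32.65
position: [0.5126, -0.4552, 0.1333]
ee_rot: [[-0.92, 0.391, -0.007], [0.391, 0.92, 0.005], [0.008, 0.002, -1.0]]
ft_force: [-0.7, 1.4, -1.0]
width: 0.995
grip_force: 0.0
```

Run:
```python
from h import *
s=robot.observe(); print(s['position'],s['time_s'],s['qpos'])
f='w14.png'; snap('wrist',f)
im=cv2.imread('pics/'+f).astype(int); b,g,r=im[:,:,0],im[:,:,1],im[:,:,2]
m=((r>110)&(r-g>50)&(r-b>70)).astype(np.uint8); k,l,st,c=cv2.connectedComponentsWithStats(m)
P=[.5135,-.4555]
for i in range(1,k):
    if st[i,4]>60: print(c[i],st[i])
th=np.arange(0,6.28,.1)
def sil(x,y):
    q=np.array([proj(f,[x+.013*np.cos(t),y+.013*np.sin(t),z]) for t in th for z in(.029,.063)]); return q.min(0),q.max(0)
print('pred bbox',sil(*P)); print('shifted +3mm x',sil(P[0]+.003,P[1]),'+3 y',sil(P[0],P[1]+.003))
m=(im.max(2)<45).astype(np.uint8); k,l,st,c=cv2.connectedComponentsWithStats(m)
print([(c[i].round(0).tolist(),st[i].tolist()) for i in range(1,k) if st[i,4]>800])
print('flange pred',[proj(f,[P[0]+.05*np.cos(t),P[1]+.05*np.sin(t),.029]).round(0).tolist() for t in np.arange(0,6.28,np.pi/4)])
```

```text
[ 0.5126 -0.4552  0.1333] 32.65 [-0.8443  0.5852  0.2157  1.2096 -0.0015 -0.4423]
[542.1253  68.0638] [516  12  71  79 423]
[313.0568 251.3209] [ 293  226   41   51 1636]
pred bbox (array([295.2403, 223.6471]), array([337.367 , 276.4677]))
shifted +3mm x (array([297.2099, 227.4905]), array([339.196 , 280.5687])) +3 y (array([299.6901, 222.0008]), array([341.8759, 274.7083]))
[([284.0, 220.0], [244, 171, 103, 121, 5727]), ([234.0, 426.0], [0, 301, 513, 179, 43996]), ([578.0, 431.0], [496, 372, 144, 108, 7982])]
flange pred [[343.0, 301.0], [381.0, 266.0], [383.0, 214.0], [344.0, 175.0], [287.0, 176.0], [249.0, 216.0], [252.0, 268.0], [291.0, 302.0]]
```

Run:
```python
from h import *
a=plan(np.array([.5135,-.4572,.0365]),trot(-23,0),6)
```

```text
6 x [-0.04, -0.04, 1.64, 0.02, -0.07, -0.0] mid [ 0.5128 -0.4557  0.0854] end [ 0.5133 -0.4572  0.0362] zmin 0.036 rmin 0.685
```

>>> carry_out(increments=[[[-0.04,-0.04,1.64,0.02,-0.07,0],[-0.04,-0.04,1.64,0.02,-0.07,0],[-0.04,-0.04,1.64,0.02,-0.07,0],[-0.04,-0.04,1.64,0.02,-0.07,0],[-0.04,-0.04,1.64,0.02,-0.07,0],[-0.04,-0.04,1.64,0.02,-0.07,0],[0,0,0,0,0,0],[0,0,0,0,0,0]]])

```text
time_s: 33.5
position: [0.5137, -0.457, 0.0394]
ee_rot: [[-0.921, 0.39, 0.002], [0.39, 0.921, -0.003], [-0.003, -0.001, -1.0]]
ft_force: [-0.3, 0.0, 0.0]
width: 1.004
grip_force: 0.0
```

>>> carry_out(increments=[[[0,0,0,0,0,0],[0,0,0,0,0,0],[0,0,0,0,0,0],[0,0,0,0,0,0],[0,0,0,0,0,0],[0,0,0,0,0,0],[0,0,0,0,0,0]]], fingers=1, squeeze=110)

```text
time_s: 34.2
position: [0.5141, -0.4577, 0.0395]
ee_rot: [[-0.921, 0.391, 0.003], [0.391, 0.921, -0.003], [-0.004, -0.002, -1.0]]
ft_force: [-1.7, 0.7, 6.1]
width: 0.266
grip_force: 107.6
```

Run:
```python
from h import *
s=robot.observe(); print(s['position'],s['time_s'],s['width'])
G=s['position'].copy(); print('bung foot offset in tool frame', (np.array([.5135,-.4572,0])-G)@s['ee_rot'])
a=plan(G+[0,0,.15],s['ee_rot'],5)
R=trot(HY,30); dz=G[2]-.022   # TCP above seat along bung axis
t=lambda d: M+AX*(dz+d)
# via a mid point
a=plan(np.array([.60,-.05,.33]),trot(40,5),16,*a)
a=plan(t(.10),R,14,*a)
```

```text
[ 0.5141 -0.4577  0.0395] 34.2 0.26601167425799316
bung foot offset in tool frame [0.0009 0.0003 0.0395]
5 x [-0.01, -0.01, -3.0, 0.0, 0.0, 0.0] mid [ 0.514  -0.4578  0.0995] end [ 0.5139 -0.4579  0.1895] zmin 0.07 rmin 0.688
16 x [-0.9, 2.61, -0.82, -0.19, -0.27, -3.93] mid [ 0.6157 -0.266   0.2579] end [ 0.5997 -0.0505  0.3297] zmin 0.198 rmin 0.602
14 x [-1.38, 0.87, 1.02, -1.29, -1.62, -4.09] mid [0.6146 0.0718 0.2789] end [0.5683 0.1942 0.2538] zmin 0.254 rmin 0.601
```

>>> carry_out(increments=[[[0,0,-3,0,0,0],[0,0,-3,0,0,0],[0,0,-3,0,0,0],[0,0,-3,0,0,0],[0,0,-3,0,0,0]]])

```text
time_s: 34.7
position: [0.5134, -0.4569, 0.1901]
ee_rot: [[-0.921, 0.391, 0.002], [0.391, 0.921, -0.003], [-0.003, -0.002, -1.0]]
ft_force: [1.5, -1.0, -1.2]
width: 0.266
grip_force: 108.3
```

>>> carry_out(increments=[[[-0.9,2.61,-0.82,-0.19,-0.27,-3.93],[-0.9,2.61,-0.82,-0.19,-0.27,-3.93],[-0.9,2.61,-0.82,-0.19,-0.27,-3.93],[-0.9,2.61,-0.82,-0.19,-0.27,-3.93],[-0.9,2.61,-0.82,-0.19,-0.27,-3.93],[-0.9,2.61,-0.82,-0.19,-0.27,-3.93],[-0.9,2.61,-0.82,-0.19,-0.27,-3.93],[-0.9,2.61,-0.82,-0.19,-0.27,-3.93],[-0.9,2.61,-0.82,-0.19,-0.27,-3.93],[-0.9,2.61,-0.82,-0.19,-0.27,-3.93],[-0.9,2.61,-0.82,-0.19,-0.27,-3.93],[-0.9,2.61,-0.82,-0.19,-0.27,-3.93]]])

```text
time_s: 35.9
position: [0.6227, -0.1552, 0.2933]
ee_rot: [[-0.909, -0.413, 0.057], [-0.411, 0.911, 0.037], [-0.067, 0.01, -0.998]]
ft_force: [0.3, 0.1, -1.9]
width: 0.268
grip_force: 108.1
```

>>> carry_out(increments=[[[-0.9,2.61,-0.82,-0.19,-0.27,-3.93],[-0.9,2.61,-0.82,-0.19,-0.27,-3.93],[-0.9,2.61,-0.82,-0.19,-0.27,-3.93],[-0.9,2.61,-0.82,-0.19,-0.27,-3.93],[0,0,0,0,0,0]]])

```text
time_s: 36.4
position: [0.5988, -0.0474, 0.3311]
ee_rot: [[-0.761, -0.645, 0.068], [-0.643, 0.764, 0.058], [-0.089, 0.0, -0.996]]
ft_force: [0.9, -0.9, -1.7]
width: 0.265
grip_force: 108.2
```

>>> carry_out(increments=[[[-1.38,0.87,1.02,-1.29,-1.62,-4.09],[-1.38,0.87,1.02,-1.29,-1.62,-4.09],[-1.38,0.87,1.02,-1.29,-1.62,-4.09],[-1.38,0.87,1.02,-1.29,-1.62,-4.09],[-1.38,0.87,1.02,-1.29,-1.62,-4.09],[-1.38,0.87,1.02,-1.29,-1.62,-4.09],[-1.38,0.87,1.02,-1.29,-1.62,-4.09],[-1.38,0.87,1.02,-1.29,-1.62,-4.09],[-1.38,0.87,1.02,-1.29,-1.62,-4.09],[-1.38,0.87,1.02,-1.29,-1.62,-4.09],[-1.38,0.87,1.02,-1.29,-1.62,-4.09]]])

```text
time_s: 37.5
position: [0.5953, 0.1449, 0.2609]
ee_rot: [[-0.065, -0.998, -0.014], [-0.904, 0.053, 0.424], [-0.422, 0.04, -0.906]]
ft_force: [-0.6, 0.2, -1.9]
width: 0.264
grip_force: 108.3
```

```bash
cat >> h.py <<'E'
DZ=.0175
def bt(d,R=None): return M+AX*(DZ+d)
E
python3 - <<'E'
from h import *
s=robot.observe(); print(s['position'],s['time_s'],s['qpos'],s['width'])
plan(bt(.10),trot(HY,30),4)
E
```

```text
[0.5953 0.1449 0.2609] 37.5 [-0.096   0.4087  0.1791  1.4016  0.4343 -1.6185] 0.2638077349829139
4 x [-1.04, 0.62, 0.73, -0.94, -1.18, -3.04] mid [0.5833 0.1703 0.2572] end [0.5688 0.1944 0.2543] zmin 0.254 rmin 0.601
```

>>> carry_out(increments=[[[-1.04,0.62,0.73,-0.94,-1.18,-3.04],[-1.04,0.62,0.73,-0.94,-1.18,-3.04],[-1.04,0.62,0.73,-0.94,-1.18,-3.04],[-1.04,0.62,0.73,-0.94,-1.18,-3.04],[0,0,0,0,0,0],[0,0,0,0,0,0]]])

```text
time_s: 38.1
position: [0.5693, 0.1938, 0.2547]
ee_rot: [[0.139, -0.987, -0.081], [-0.856, -0.161, 0.492], [-0.498, 0.001, -0.867]]
ft_force: [0.6, -1.1, -1.7]
width: 0.265
grip_force: 108.3
```

Run:
```python
from h import *
s=robot.observe(); R=s['ee_rot']; print(s['position'],s['time_s'],s['qpos'],R)
# bung check in side & top: flange + knob predicted bbox
u=R[:,0];v=R[:,1];z=R[:,2]; seat=s['position']+z*DZ
th=np.arange(0,6.28,.1); print('seat',seat,'offset from axis',(seat-M)-AX*((seat-M)@AX))
for n in('side','top'):
    f=n[0]+'15.png'; snap(n,f); im=cv2.imread('pics/'+f)
    q=np.array([proj(f,seat+.05*(np.cos(t)*u+np.sin(t)*v)-z*k) for t in th for k in(0,.007)]); lo,hi=q.min(0),q.max(0); print(n,'flange pred',lo,hi)
    d=(im.max(2)<60).astype(np.uint8); x0,y0=(lo-15).astype(int); x1,y1=(hi+15).astype(int); sub=d[y0:y1,x0:x1]
    print('\n'.join(''.join('#' if a else '.' for a in r) for r in sub[::2]), x0,y0)
plan(bt(.03),trot(HY,30),7)
```

```text
[0.5693 0.1938 0.2547] 38.1 [-0.0471  0.4183  0.1463  1.4187  0.5091 -1.8109] [[ 0.1395 -0.9869 -0.0813]
 [-0.8556 -0.1614  0.4917]
 [-0.4984  0.001  -0.8669]]
seat [0.5679 0.2024 0.2395] offset from axis [ 0.0005 -0.0004 -0.0003]
side flange pred [273.4204 131.1929] [310.6018 163.2134]
..................................#################################
..................................#################################
...................................###############################.
........................##.......###############################...
.......................##......#########################..#####....
........................#####################################......
.........................##################################........
.........................################################..........
..........................##########################...............
........................##########################.................
.....................##################....###.....................
...................###################......##..................
[... 3168 characters left out ...]
...........
.....................................................................
.....................................................................
.....................................................................
.....................................................................
.....................................................................
.....#...............................................................
.....................................................................
..................................................................... 183 169
7 x [-0.01, 0.01, 1.02, -0.01, -0.01, -0.03] mid [0.5665 0.209  0.2286] end [0.5627 0.2293 0.1934] zmin 0.193 rmin 0.602
```

The side mask shows the flange at u 275–310, bottom v 162. The prediction was u 273–311 and v 163, so the bung sits straight. I move in.

>>> carry_out(increments=[[[0,0,1.02,0,0,0],[0,0,1.02,0,0,0],[0,0,1.02,0,0,0],[0,0,1.02,0,0,0],[0,0,1.02,0,0,0],[0,0,1.02,0,0,0],[0,0,1.02,0,0,0],[0,0,0,0,0,0]]])

```text
time_s: 39.0
position: [0.5624, 0.2301, 0.1918]
ee_rot: [[0.141, -0.986, -0.084], [-0.855, -0.164, 0.492], [-0.499, 0.002, -0.866]]
ft_force: [-0.1, 0.7, -1.3]
width: 0.266
grip_force: 108.3
```

>>> carry_out(increments=[[[0,0,0.3,0,0,0],[0,0,0.3,0,0,0],[0,0,0.3,0,0,0],[0,0,0.3,0,0,0],[0,0,0.3,0,0,0],[0,0,0,0,0,0]]])

```text
time_s: 39.6
position: [0.5617, 0.237, 0.1797]
ee_rot: [[0.141, -0.987, -0.082], [-0.855, -0.163, 0.492], [-0.499, 0.001, -0.866]]
ft_force: [-0.0, -1.0, -1.8]
width: 0.27
grip_force: 108.3
```

```bash
cat >> h.py <<'E'
def bst():
    s=robot.observe(); R=s['ee_rot']; seat=s['position']+R[:,2]*DZ; e=(seat-M)
    print('along',e@AX,'off(x,h,up)',e-AX*(e@AX),'force tool',R.T@s['ft_force'],'mom',R.T@s['moment'],'ang',np.arccos(-R[:,2]@AX)/D,s['time_s'])
E
python3 -c "
from h import *
bst()"
```

```text
along 0.013888723300081812 off(x,h,up) [ 0.0001 -0.     -0.    ] force tool [1.7401 0.1904 1.0509] mom [-0.0293  0.6059 -0.0223] ang 0.38358293682860684 39.6
```

>>> carry_out(increments=[[[0,0,0.2,0,0,0],[0,0,0.2,0,0,0],[0,0,0.2,0,0,0],[0,0,0.2,0,0,0],[0,0,0,0,0,0]]])

```text
time_s: 40.1
position: [0.5619, 0.2392, 0.1757]
ee_rot: [[0.141, -0.987, -0.078], [-0.856, -0.161, 0.491], [-0.497, -0.003, -0.868]]
ft_force: [-9.0, -29.0, 36.2]
width: 0.268
grip_force: 114.5
```

```bash
python3 -c "
from h import *
bst()"
```

```text
along 0.009407332369780265 off(x,h,up) [ 0.0007 -0.0001 -0.0001] force tool [  5.5551  13.4962 -44.9631] mom [-3.7411  1.3109  0.0322] ang 0.48554759504806055 40.1
```

>>> carry_out(increments=[[[0,0,-0.2,0,0,0],[0.03,0.1,-0.1,0,0,0],[0.03,0.1,0,0,0,0],[0.03,0.1,0,0,0,0],[0,0,0,0,0,0]]])

```text
time_s: 40.6
position: [0.5597, 0.2381, 0.176]
ee_rot: [[0.142, -0.987, -0.079], [-0.855, -0.163, 0.493], [-0.499, -0.003, -0.866]]
ft_force: [4.8, -4.5, 7.3]
width: 0.27
grip_force: 109.5
```

```bash
python3 -c "
from h import *
bst()"
```

```text
along 0.01005980037772193 off(x,h,up) [-0.0015 -0.0008 -0.0003] force tool [ 0.8993 -4.0329 -8.8773] mom [ 0.5061  0.4295 -0.0047] ang 0.4273738858358413 40.6
```

>>> carry_out(increments=[[[0,0,0.15,0,0,0],[0,0,0.15,0,0,0],[0,0,0.1,0,0,0],[0,0,0,0,0,0]]])

```text
time_s: 41.0
position: [0.5601, 0.2385, 0.1754]
ee_rot: [[0.142, -0.987, -0.075], [-0.856, -0.161, 0.492], [-0.497, -0.006, -0.867]]
ft_force: [-5.4, -32.9, 49.1]
width: 0.265
grip_force: 115.9
```

```bash
python3 -c "
from h import *
bst()"
```

```text
along 0.009320655561968184 off(x,h,up) [-0.001  -0.0008 -0.0004] force tool [  2.9798  10.3397 -58.4009] mom [-3.2206  0.8844  0.0796] ang 0.5719145043596643 41.0
```

```bash
cat > fit.py <<'E'
from h import *
from scipy.optimize import minimize
th=np.linspace(0,2*np.pi,120,endpoint=False)
ims={}
for f in('side0.png','top0.png','s12.png','t12.png'):
    g=cv2.GaussianBlur(cv2.cvtColor(cv2.imread('pics/'+f),cv2.COLOR_BGR2GRAY).astype(np.float32),(0,0),1.0)
    ims[f]=cv2.magnitude(cv2.Sobel(g,5,1,0),cv2.Sobel(g,5,0,1))
def score(p,fs):
    m=p[:3]; yaw=(HY+p[3])*D; hh=np.array([np.cos(yaw),np.sin(yaw),0]); ax=-.5*hh+np.array([0,0,.866]); u=np.cross(hh,[0,0,1]); v=np.cross(ax,u); s=0
    for f in fs:
        for r in(.042,.047):
            q=np.array([proj(f,m+r*(np.cos(t)*u+np.sin(t)*v)) for t in th],np.float32)
            s-=cv2.remap(ims[f],q[:,0].copy(),q[:,1].copy(),cv2.INTER_LINEAR).mean()
    return s
for fs in(('side0.png','top0.png'),('s12.png','t12.png')):
    best=min((minimize(score,np.r_[M+d,0],args=(fs,),method='Nelder-Mead',options=dict(initial_simplex=np.r_[M+d,0]+np.vstack([np.zeros(4),np.diag([.004,.004,.004,3])]),maxiter=150)) for d in np.array([[0,0,0],[.003,0,.006],[-.003,.003,-.004]])),key=lambda r:r.fun)
    print(fs,best.x,best.fun,score(np.r_[M,0],fs),'along',(best.x[:3]-M)@AX)
E
python3 fit.py
```

```text
('side0.png', 'top0.png') [0.5576 0.249  0.1631 0.1116] -205.8373260498047 -185.70554 along 0.010755730115070734
('s12.png', 't12.png') [0.5587 0.2538 0.1611 8.5155] -221.71876525878906 -194.6694 along 0.006795379049748695
```

The rim fit puts the mouth about 7–10 mm farther out along the axis. The stop at 9.4 mm is therefore the flange meeting the rim, with contact biased to one side. I turn slightly with the moment while pressing.

>>> carry_out(increments=[[[0,0,-0.05,-0.7,0,0],[0,0,0,-0.7,0,0],[0,0,0,-0.6,0,0],[0,0,0,0,0,0]]])

```text
time_s: 41.4
position: [0.5599, 0.2385, 0.1754]
ee_rot: [[0.142, -0.984, -0.111], [-0.855, -0.179, 0.486], [-0.498, 0.026, -0.867]]
ft_force: [-8.5, -29.8, 43.7]
width: 0.271
grip_force: 115.3
```

```bash
python3 -c "
from h import *
bst()
s=robot.observe();print(s['ee_rot'],s['position'])
snap('side','s16.png');snap('top','t16.png')"
```

```text
along 0.009387570810851564 off(x,h,up) [-0.0018 -0.0009 -0.0004] force tool [  2.5283  14.7709 -51.3752] mom [-1.9586  0.7427 -0.0371] ang 1.7194575945264932 41.4
[[ 0.1423 -0.9836 -0.1109]
 [-0.8555 -0.1785  0.4861]
 [-0.498   0.0257 -0.8668]] [0.5599 0.2385 0.1754]
```

>>> carry_out(increments=[[[0,0.1,0,-0.7,0,0],[0,0.1,0,-0.7,0,0],[0,0,0,-0.6,0,0],[0,0,0,0,0,0]]])

```text
time_s: 41.9
position: [0.56, 0.2382, 0.1759]
ee_rot: [[0.144, -0.979, -0.141], [-0.855, -0.195, 0.48], [-0.498, 0.052, -0.866]]
ft_force: [4.0, -26.1, 41.2]
width: 0.267
grip_force: 116.0
```

```bash
python3 -c "
from h import *
bst()"
```

```text
along 0.009953911380692279 off(x,h,up) [-0.0023 -0.001  -0.0003] force tool [  2.3665   3.2639 -48.7976] mom [1.2134 0.9033 0.0092] ang 3.4684914869911663 41.9
```

>>> carry_out(increments=[[[0,0,0,0.8,0,0],[0,0,0.05,0,0,0],[0,0,0.05,0,0,0],[0,0,0,0,0,0]]])

```text
time_s: 42.3
position: [0.5598, 0.2384, 0.1755]
ee_rot: [[0.144, -0.981, -0.127], [-0.855, -0.188, 0.483], [-0.498, 0.039, -0.867]]
ft_force: [1.8, -29.8, 45.9]
width: 0.269
grip_force: 116.7
```

```bash
python3 -c "
from h import *
bst()"
```

```text
along 0.009468488437433704 off(x,h,up) [-0.0022 -0.001  -0.0003] force tool [  2.9059   5.6022 -54.388 ] mom [0.666  0.987  0.0763] ang 2.625982522954168 42.3
```

>>> carry_out(increments=[[[0,0,-0.1,0,0,0],[0,0,0,0,0,0],[0,0,0,0,0,0],[0,0,0,0,0,0],[0,0,0,0,0,0]]], fingers=0)

```text
time_s: 42.8
position: [0.5561, 0.2397, 0.1719]
ee_rot: [[0.141, -0.98, -0.138], [-0.855, -0.191, 0.483], [-0.499, 0.049, -0.865]]
ft_force: [-0.4, -1.2, 0.1]
width: 0.995
grip_force: 0.0
```

>>> carry_out(increments=[[[0,0,-1.5,0,0,0],[0,0,-2,0,0,0],[0,0,-2,0,0,0],[0,0,-3,0,0,0],[0,0,-3,0,0,0],[0,0,0,0,0,0],[0,0,0,0,0,0]]])

```text
time_s: 43.5
position: [0.5723, 0.1839, 0.2715]
ee_rot: [[0.141, -0.981, -0.136], [-0.855, -0.19, 0.483], [-0.499, 0.048, -0.865]]
ft_force: [-0.6, 0.7, -1.6]
width: 0.998
grip_force: 0.0
```

```bash
cat > fb.py <<'E'
from h import *
import sys
from scipy.optimize import minimize
def omask(f):
    im=cv2.imread('pics/'+f).astype(int); b,g,r=im[:,:,0],im[:,:,1],im[:,:,2]
    m=((r>110)&(r-g>40)&(r-b>70)).astype(np.uint8); k,l,st,c=cv2.connectedComponentsWithStats(m)
    return [(c[i].round(1).tolist(),st[i].tolist()) for i in range(1,k) if st[i,4]>30]
s=robot.observe(); print(s['position'],s['time_s'])
n=sys.argv[1]
seat=M+AX*.009+np.array([-.0022,-.001,0]); z=np.array([.127,-.483,.867])
u=np.cross(z,[0,0,1]);u/=np.linalg.norm(u);v=np.cross(z,u)
for c in('wrist','side','top'):
    f=c[0]+n+'.png'; snap(c,f); print(c,omask(f))
    q=np.array([proj(f,seat+z*k+.013*(np.cos(t)*u+np.sin(t)*v)) for t in np.arange(0,6.3,.2) for k in(.007,.041)]); print('knob pred',q.min(0),q.max(0))
E
python3 fb.py 17
```

```text
[0.5723 0.1839 0.2715] 43.5
wrist [([313.4, 236.3], [296, 213, 38, 47, 1404])]
knob pred [292.9223 215.9313] [332.1557 264.809 ]
side [([285.1, 163.8], [280, 158, 11, 13, 101]), ([484.1, 268.8], [449, 245, 72, 47, 368]), ([466.3, 281.8], [446, 265, 46, 40, 210]), ([340.8, 333.0], [322, 317, 40, 33, 390])]
knob pred [278.5135 155.59  ] [291.0621 170.6437]
top [([388.0, 142.6], [361, 126, 54, 31, 374]), ([392.3, 278.8], [388, 268, 10, 23, 73])]
knob pred [203.0287 204.7077] [216.4074 217.9425]
```

```bash
cat > ft.py <<'E'
from h import *
from scipy.optimize import least_squares
import sys
f=sys.argv[1]
im=cv2.imread('pics/'+f).astype(int); b,g,r=im[:,:,0],im[:,:,1],im[:,:,2]
o=((r>110)&(r-g>40)&(r-b>70)); d=((im.max(2)<50)|o).astype(np.uint8); d=d[:,:]
k,l,st,c=cv2.connectedComponentsWithStats(d); i=l[236,314]; print('comp',st[i])
seat=M+AX*.009+np.array([-.0022,-.001,0]); z=np.array([.127,-.483,.867])
u=np.cross(z,[0,0,1]);u/=np.linalg.norm(u);v=np.cross(z,u)
q=np.array([proj(f,seat+z*kk+.05*(np.cos(t)*u+np.sin(t)*v)) for t in np.arange(0,6.3,.1) for kk in(0,.007)]); print('flange pred',q.min(0),q.max(0))
sub=(l==i)[150:340:5,220:420:3]; gr=o[150:340:5,220:420:3]
print('\n'.join(''.join('O' if y else '#' if x else '.' for x,y in zip(a,bb)) for a,bb in zip(sub,gr)))
E
python3 ft.py w17.png
```

```text
comp [  247   161   131   128 12240]
flange pred [245.8968 164.3065] [378.983  293.7387]
...................................................................
...................................................................
...................................................................
........................###############............................
....................######################.........................
..................###########################......................
................#######################.#######....................
..............###############################.##...................
.............#################################.##..................
............###################################.##.................
...........########################################................
...........#.#######################################...............
..........#..#####################################.#...............
..........#.################.OOOOO.############.#####..............
.........#################.OOOOOOOOO##############.##......
[... 872 characters left out ...]
....................
...................................................................
...................................................................
...................................................................
...................................................................
...................................................................
...................................................................
...................................................................
...................................................................
...................................................................
...................................................................
```

Flange at wrist (247–378, 161–289) and knob at (296–333, 213–259): the bung is seated and aligned with the barrel axis to within about 1–2°. I hand in.

```bash
python3 -c "
from station import robot
print(robot.finish_job())"
```

```text
the job is handed in; nothing more can be done
None
```

I handed the job in at about 43.5 s. As far as the cameras show, all six pieces are in the barrel, the scoop is flat on its mat and the bung is pressed home, but the hand-in returned no verdict.

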